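# Prop the graphite plate on its slope

### The arm

A 6-joint arm with a two-finger parallel gripper is mounted at the origin on the work surface. World frame = base frame: x ahead of the robot, y to its left, z up, the work surface at z = 0. Lengths are in m, angles in rad, forces in N, time in s.
With the tool pointing down it reaches from about 0.35 to 0.8 m from the base axis. Payload 7.3 kg.
Tool frame: the origin (TCP) lies at the very end of the fingers, on their centre line; the grasp point (between the pads) lies 19 mm behind it; z points along the fingers, y is the direction in which the jaws open and shut (so a half turn about z gives the same grasp; the last joint's range is limited). The gripper opens to 85 mm and grips with 20 to 120 N. Pads are 22 mm wide; open, the fingers measure 114 mm over their backs; the gripper's body (76 mm by 85 mm) begins 54 mm behind the grasp point. The pads swing forward as they close: fully open they stand 13 mm farther back than shut.
Start: joints at [-1.316, 0.342, 1.524, -0, 1.275, -0.146], TCP at [0.205, -0.483, 0.231] pointing down, gripper open.
Joint ranges: [-2.53, 2.53], [-0.77, 2.02], [0.04, 2.7], [-1, 4.14], [0.28, 2.66], [-3.11, 3.11]. Speed limits (rad/s): [2.57, 2.57, 3.14, 3.14, 3.14, 3.14].

### API

Orientations are given as a rotation vector (axis times angle).
In Python, from plant import env, eyes gives the robot as it stands. The module is installed in compiled form; this text tells all that it offers.
- The arm moves only by the tool arm_command, never from a script. Its argument "moves" is a list of rows, each a list of 5 numbers: the shift along the world's x, y, z in m, then the turn about the world's z in degrees, then the closure in counts, from 0 (fully open) to 255 (shut). A call has 1 to 10 rows; each row is the pose to reach, as a shift and turn from the pose commanded when the call began; what a row does not reach only later rows make up. A row lasts 1/8 s, in which the tool goes at most 62.5 mm and 10.7 degrees, less where a joint would pass 70% of its speed; a pose out of reach is approached as far as the arm can. A call with a gripper value outside its range is refused whole. The fingers move at their own pace and stop on an object; "newtons" is the grip in N (left out, the last holds). Time passes only in rows, so rows that repeat a pose let the fingers close. It gives the time, the measured TCP pose, the force and the opening at its end, in the units of the state.
- env.get_obs(): the state, without advancing time (a new reading comes with each control period).
- eyes.get_image(name): name is "scene" or "top"; returns a dict with "color" (420x560x3 uint8, blue, green, red), "fx", "fy", "cx", "cy" (pixels), "pose" (4x4, takes a point from camera to world coordinates). Camera axes: x right, y down, z forward; pixel columns grow to the right and rows downward; lengths in m; the calibration is good to about 2 mm. A picture is of the moment at which its call begins. There is no depth.
- env.sign_off(): hands the job in, once; it reports no verdict.
The state is a dict: "time": time; "joint_positions": joint angles; "qvel": joint speeds; "effort": joint torques, N m; "tcp_pos": TCP position; "orientation": TCP orientation; "force": force on the tool from outside, world axes, zero at the start; "moment": the same for the moment, N m; "opening": opening from 0.0 (shut) to 1.0 (fully open).
Only numpy, scipy, OpenCV 4.12 (cv2) and the standard library are available. Lean on these libraries where they do the work, as an engineer would, in place of code of your own. Each camera call takes 0.05 s, during which the arm holds its last target. There are 200 camera calls.

### The job

In the glass studio the heavy hinged graphite plate has to be set at a slight slope. Take the pry bar from its rest and, bearing on the fulcrum block, lever the plate's front edge up with it until the brick's tongue can pass (the stiff hinge keeps the plate up), then slip the tongue of the stepped brick at least half its length under the raised edge, lying flat and straight on the seat pad, and push the plate down until it rests on the tongue. Finish with the bar lying back on its rest, and do not disturb the two cups and the burner.

Things in the scene. Friction and masses are not known exactly. Their poses are not given: they have to be found in the camera images.
- stand: Grey fixed stand that carries the plate. Origin on the bench (z = 0), straight below the middle of the plate's front edge when down; x points away from the robot, from the front edge to the hinge, y left, z up. Its block is 240 mm wide (y +-120), runs from x = -45 to +190 mm and its top is 65 mm above the bench.
- rail_mid (a point): Middle of the steel tool rail fixed over the stand, along its y: 24 mm wide (x), 200 to 220 mm above the bench, 430 mm long, glass rods on it to 227 mm; its 16 mm posts stand 200 mm left and right, to the bench. Point 210 mm up, 26 mm in front of the plate's edge. To hold the brick under it, the gripper must lean back (wrist towards the stand's -x) by 22 to 40 degrees.
- plate: Graphite plate 160 (x) by 200 (y) by 12 mm, about 0.9 kg. Origin at the middle of its front edge, on the underside; x points to its hinge along the far edge, x = 160 mm. Down, the underside is 81 mm above the bench, 16 mm above the stand's block. The stiff hinge keeps it at any angle up to 0.35 rad; raising takes about 11 N at the front edge, pushing down 1 to 3 N; 0.10 rad clears the brick well.
- fulcrum: Fixed steel fulcrum block on the stand's block, just in front of the plate: 30 (x) by 44 (y) mm with a rounded ridge of 6 mm radius along y. Origin at the middle of its underside, 65 mm above the bench; ridge top 10 mm above the origin. It stands 30 mm in front of the plate's front edge, left or right of the middle. The bar passes over it tip down by about 13 degrees, pushed along its own line, into the 16 mm gap; tip up by about 17 degrees raises the plate 0.10 rad.
- seat: Fixed aluminium seat pad for the brick, 3 mm thick and 56 mm wide (y), on the stand's block, on the other side from the fulcrum. Origin on its underside (65 mm above the bench), 30 mm in front of the plate's front edge and on the pad's centre line; it runs from x = -15 to +45 mm, so it passes 15 mm under the plate; axes as the stand's.
- bar_mid (a point): Dark steel pry bar 240 mm long, 0.35 kg, lying along its x axis on its rest. The point is half-way along it, on its axis. Handle: 20 by 20 mm, from x = -120 to +10 mm; blade 22 mm wide (y) and 8 mm thick (z) from x = 10 to 90 mm, then a tip 5 mm thick to x = +120 mm, all on the same axis. Centre of mass at about x = -27 mm.
- rest: Fixed wooden bar rest. Origin on the bench at its middle; the bar lies along its x. Two supports 50 mm wide (y) and 20 mm long: at x = -90 mm, 35 mm high (under the handle), and at x = +60 mm, 41 mm high (under the blade); foot 6 mm thick. The bar lying on it has its middle over the origin within 6 mm and its axis 45 mm above the bench.
- brick_mid (a point): Stepped kiln brick 105 mm long (x), 40 mm wide (y), 0.25 kg, lying flat on a fixed cork mat 4 mm thick (150 by 90 mm). The point is at the middle of its length and width, 18 mm above its underside. Thick heel, 36 mm high, from x = -52.5 to +2.5 mm; thin tongue, 19 mm high, from there to x = +52.5 mm. z up.
- tongue_top (a point): Middle of the upper edge of the tongue's end: on the brick at x = +52.5 mm, 19 mm above its underside.
- bar: The pry bar itself; origin 10 mm below its middle point.
- brick: The stepped brick itself; origin under its middle, on its underside.
- cup_rods_mid (a point): Steel cup with glass rods standing in it, 76 mm across, 110 mm high, rods to about 210 mm; the point is 55 mm up. Bystander.
- cup_empty_mid (a point): Empty steel cup, 76 mm across, 110 mm high; the point is 55 mm up. Bystander.
- burner_mid (a point): Bench burner, foot 90 by 70 mm, brass barrel along x 125 mm long at 100 mm height; the point is 50 mm above its foot's middle. Bystander.
Things that resemble listed ones, but are neither listed nor needed, are in the scene too. Several things look just like the rest: the one meant starts farthest to the robot's right.

How it is judged:
On the way, in this order (a step that is already met when the one before it is completed fails the run):
1. the plate is levered up by the bar bearing on the fulcrum block (plate raised more than 0.055 rad, fingers not on the plate) (angle between plate's own z axis and vertical above 0.055 rad and contact force between bar and plate above 0.5 N and contact force between bar and fulcrum above 0.5 N and contact force between the fingers and plate below 0.3 N), for 0.1 s.
2. the brick's tongue lies under the raised edge on the seat pad, at least 20 mm in, within 14 mm of the pad's centre line, flat and straight (x of tongue_top in the frame of stand between 0.02 and 0.055 m and y of tongue_top in the frame of seat between -0.014 and 0.014 m and z of tongue_top in the frame of stand between 0.083 and 0.091 m and angle between the x axis of brick_mid and the x axis of stand, either way round below 0.2 rad and angle between brick_mid's own z axis and vertical below 0.08 rad), for 0.2 s.
At the end, for the whole second after the job is handed in: Brick's tongue flat on the seat pad, 20 mm or more under the plate's front edge, within 14 mm of the pad's centre line and 0.2 rad of straight; plate resting on it (within 3 mm); bar lying on its rest (middle within 40 mm, 0.3 rad); cups and burner moved under 30 mm; all at rest (all of step 2 and z of tongue_top in the frame of plate between -0.003 and 0.003 m and angle between plate's own z axis and vertical above 0.025 rad and horizontal distance between bar_mid and rest below 0.04 m and height (world z) of bar_mid between 0.038 and 0.053 m and angle between the x axis of bar_mid and the x axis of rest, either way round below 0.3 rad and linear speed of each of bar, brick below 0.02 m/s); the robot touches nothing.
It fails at once if the cup of glass rods is moved more than 30 mm or tipped over (distance of cup_rods_mid from where it was at the start of the episode above 0.03 m or angle between cup_rods_mid's own z axis and vertical above 0.5 rad).
It fails at once if the empty cup is moved more than 30 mm or tipped over (distance of cup_empty_mid from where it was at the start of the episode above 0.03 m or angle between cup_empty_mid's own z axis and vertical above 0.5 rad).
It fails at once if the burner is moved more than 30 mm or tipped over (distance of burner_mid from where it was at the start of the episode above 0.03 m or angle between burner_mid's own z axis and vertical above 0.5 rad).
It also fails if it takes over 72 s, if anything falls off the work surface, if the arm or the gripper's body presses on something with over 40 N, if the wrist force passes 120 N, or if a joint passes its speed limit or range.

## Working session

There is one attempt and no reset: what is moved stays moved. The work goes in short steps, Python scripts to look and compute and a tool call to move; the robot and the scene stay as the last step left them, time stands still between calls to the robot, and variables do not carry over. Pictures are saved under pics/ and viewed, about 8 in all and at most 12, crops included, and the job is handed in when it is done.

Besides the shell and the picture viewer there is one more tool, called after "Call:" as name(argument=value, ...), one argument or row to a line, values as JSON. arm_command: Moves the arm, as the interface text tells. Its arguments: {"type":"object","properties":{"moves":{"type":"array","items":{"type":"array","items":{"type":"number"}}},"newtons":{"type":"number"}},"required":["moves"]}

```bash
mkdir -p pics; cat > h.py <<'E'
import numpy as np, cv2
from plant import env, eyes
def ray(im,u,v):
    P=im['pose']; d=P[:3,:3]@np.array([(u-im['cx'])/im['fx'],(v-im['cy'])/im['fy'],1]); return P[:3,3],d
def onz(im,u,v,z):
    o,d=ray(im,u,v); return (o+d*(z-o[2])/d[2])
def proj(im,p):
    P=im['pose']; c=P[:3,:3].T@(np.array(p)-P[:3,3]); return np.array([im['fx']*c[0]/c[2]+im['cx'],im['fy']*c[1]/c[2]+im['cy']])
E
python3 - <<'E'
from h import *
for n in('scene','top'):
    im=eyes.get_image(n); cv2.imwrite(f'pics/{n}0.png',cv2.resize(im['color'],(784,588),interpolation=cv2.INTER_CUBIC)); print(n,im['fx'],im['cx'],im['cy'],im['pose'].round(3).tolist())
print(env.get_obs())
E
```

```text
scene 409.4524901138688 278.69834527139443 207.80099320941034 [[-0.253, 0.773, -0.582, 1.159], [0.968, 0.202, -0.151, 0.147], [0.001, -0.602, -0.799, 0.98], [0.0, 0.0, 0.0, 1.0]]
top 481.51428465458827 275.6338321456147 211.32392291055714 [[-0.009, -0.991, 0.131, 0.4], [-1.0, 0.009, 0.002, 0.005], [-0.003, -0.131, -0.991, 1.376], [0.0, 0.0, 0.0, 1.0]]
{'time': 0.1, 'joint_positions': array([-1.31599650e+00,  3.42654787e-01,  1.52489752e+00, -4.66875126e-05,
        1.27541616e+00, -1.46031061e-01]), 'qvel': array([ 0.00073635, -0.0023503 , -0.00432032,  0.00061323, -0.00170167,
        0.00102709]), 'effort': array([ 1.84724464e-03, -4.34448659e+01, -2.46491039e+01, -1.31648021e-04,
        4.69250939e-03,  1.77602040e-06]), 'tcp_pos': array([ 0.20474883, -0.48304481,  0.23070293]), 'orientation': array([-3.07736224e+00, -6.25165155e-01,  1.87433260e-04]), 'force': array([ 1.22784337,  0.12624695, -0.74948957]), 'moment': array([-0.00649773,  0.01229757,  0.01948124]), 'opening': 1.0004978489374956}
```

View pics/top0.png

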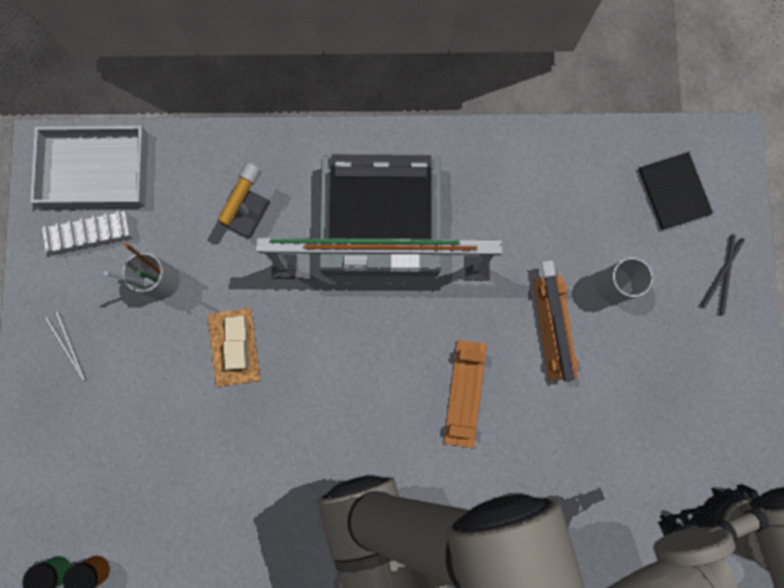

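View pics/scene0.png

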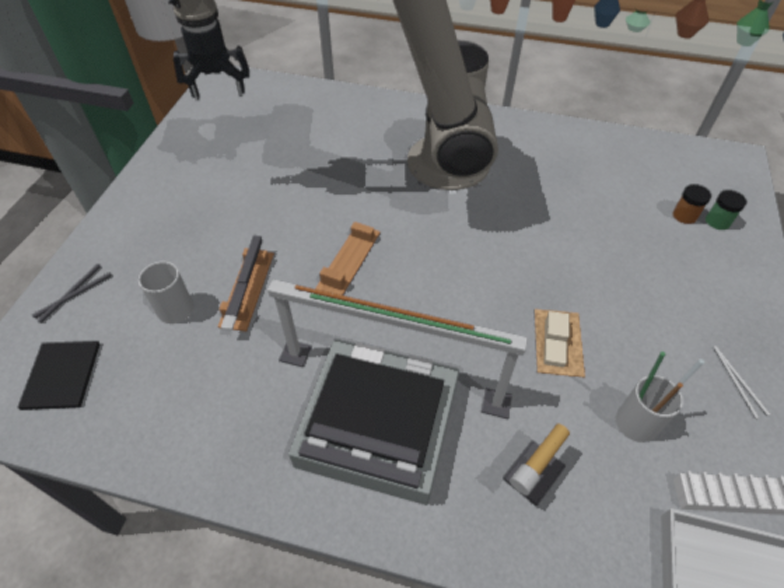

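```bash
python3 - <<'E'
from h import *
im=eyes.get_image('top'); c=im['color']; np.save('pics/top.npy',c)
cv2.imwrite('pics/crop1.png',cv2.resize(c[100:280,190:430],(800,600),interpolation=cv2.INTER_CUBIC))
h=cv2.cvtColor(c,cv2.COLOR_BGR2HSV)
for px in [(548,300),(560,330),(356,262),(405,262),(234,328),(234,355),(215,375),(545,350),(549,268),(380,210),(380,164),(440,200),(300,246)]:
    u,v=int(px[0]/1.4),int(px[1]/1.4); print(px,(u,v),h[v,u],onz(im,u,v,0.045).round(3))
im=eyes.get_image('scene');cv2.imwrite('pics/crop2.png',cv2.resize(im['color'][150:345,145:405],(800,600),interpolation=cv2.INTER_CUBIC))
E
```

```text
(548, 300) (391, 214) [ 13 130  98] [ 0.566 -0.314  0.045]
(560, 330) (400, 235) [124  23  78] [ 0.507 -0.336  0.045]
(356, 262) (254, 187) [115   9 173] [0.646 0.068 0.045]
(405, 262) (289, 187) [120   6 217] [ 0.645 -0.03   0.045]
(234, 328) (167, 234) [ 20  47 208] [0.516 0.31  0.045]
(234, 355) (167, 253) [ 20  45 206] [0.463 0.308 0.045]
(215, 375) (153, 267) [ 13  94 154] [0.425 0.346 0.045]
(545, 350) (389, 250) [ 12 144  87] [ 0.466 -0.304  0.045]
(549, 268) (392, 191) [109  11 184] [ 0.631 -0.319  0.045]
(380, 210) (271, 150) [114  30  42] [0.752 0.019 0.045]
(380, 164) (271, 117) [109  12 176] [0.849 0.018 0.045]
(440, 200) (314, 142) [101  17 120] [ 0.774 -0.103  0.045]
(300, 246) (214, 175) [113  11 186] [0.681 0.18  0.045]
```

View pics/crop1.png

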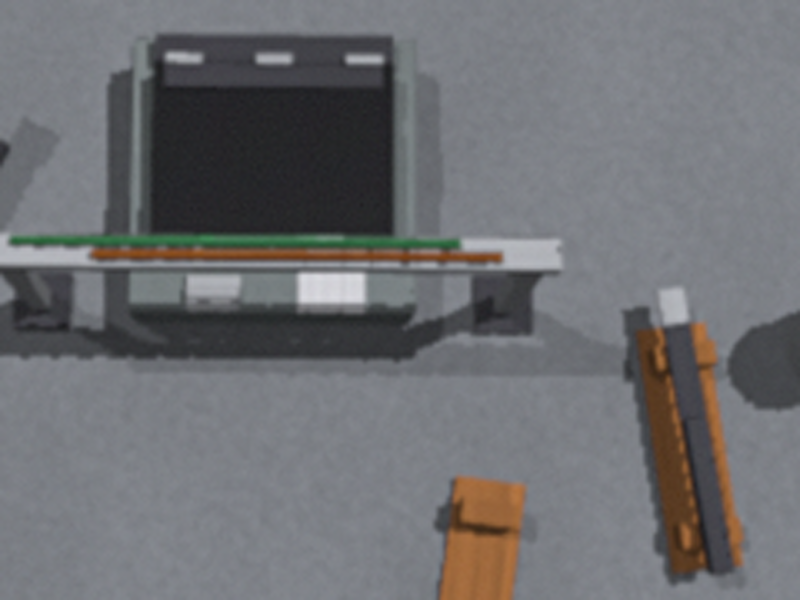

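View pics/crop2.png

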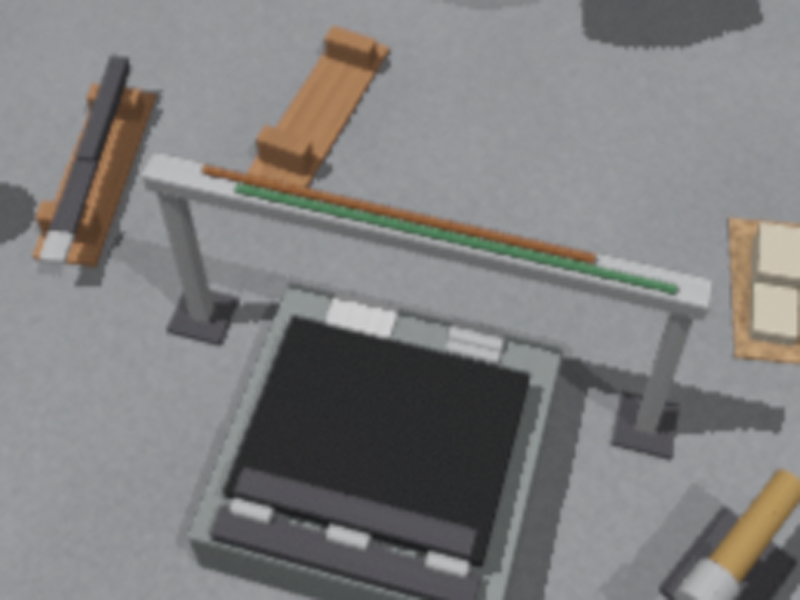

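```bash
python3 - <<'E'
from h import *
t=eyes.get_image('top'); s=eyes.get_image('scene')
T=lambda X,Y,z:onz(t,190+X/3.3333-.35,100+Y/3.3333-.35,z)
S=lambda X,Y,z:onz(s,145+X/3.077-.35,150+Y/3.077-.35,z)
f=lambda p:p.round(4)
R,L=S(290,320,.093),S(528,377,.093); print('plate corners',f(R),f(L),np.linalg.norm(R-L),'mid',f((R+L)/2),'yaw',np.degrees(np.arctan2(-(L-R)[0],(L-R)[1])))
R2,L2=S(288,290,.065),S(562,352,.065); print('block front',f(R2),f(L2),np.linalg.norm(R2-L2),np.degrees(np.arctan2(-(L2-R2)[0],(L2-R2)[1])), 'mid',f((R2+L2)/2))
print('hinge cover top view corners', f(T(157,36,.1)),f(T(391,36,.1)))
print('rail right end', f(T(562,241,.22)),f(T(562,268,.22)))
print('seat L/R',f(T(298,290,.068)),f(T(366,290,.068)),'front',f(T(332,308,.068)))
print('fulc L/R',f(T(185,285,.070)),f(T(241,285,.070)),'front',f(T(212,306,.065)))
print('seat S',f(S(330,318,.068)),f(S(395,332,.068)),'fulcS',f(S(447,342,.072)),f(S(502,355,.072)))
print('bar tip',f(T(671,288,.0475)),'tail',f(T(718,572,.055)))
print('bar tipS',f(S(53,258,.0475)),'tailS',f(S(120,58,.055)))
for n,im in(('top',t),('scene',s)):
    h=cv2.cvtColor(im['color'],cv2.COLOR_BGR2HSV)
    m=cv2.inRange(h,(14,20,150),(28,75,255))
    k,l,st,ce=cv2.connectedComponentsWithStats(m)
    for i in range(1,k):
        if st[i,4]>60:
            pts=np.argwhere(l==i)[:,::-1].astype(np.float32); r=cv2.minAreaRect(pts); b=cv2.boxPoints(r)
            print(n,st[i],[f(onz(im,*p,.036)).tolist()[:2] for p in b],[f(onz(im,*p,.019)).tolist()[:2] for p in b])
    m=cv2.inRange(h,(8,60,100),(17,140,220))
    k,l,st,ce=cv2.connectedComponentsWithStats(m)
    for i in range(1,k):
        if st[i,4]>150: print(n,'orange',st[i])
E
```

```text
plate corners [ 0.6766 -0.0809  0.093 ] [0.6785 0.1166 0.093 ] 0.1974924242095951 mid [0.6775 0.0178 0.093 ] yaw -0.5631919897627778
block front [ 0.6336 -0.0989  0.065 ] [0.6336 0.1381 0.065 ] 0.23700925844718676 0.005504385438423022 mid [0.6336 0.0196 0.065 ]
hinge cover top view corners [0.8499 0.112  0.1   ] [ 0.8479 -0.0811  0.1   ]
rail right end [ 0.6484 -0.1958  0.22  ] [ 0.6282 -0.1951  0.22  ]
seat L/R [ 0.6418 -0.0024  0.068 ] [ 0.6412 -0.0587  0.068 ] front [ 0.6264 -0.0304  0.068 ]
fulc L/R [0.6465 0.091  0.07  ] [0.6461 0.0447 0.07  ] front [0.6295 0.069  0.065 ]
seat S [ 0.6527 -0.0556  0.068 ] [6.519e-01 5.000e-04 6.800e-02] fulcS [0.6524 0.045  0.072 ] [0.6528 0.0913 0.072 ]
bar tip [ 0.6443 -0.316   0.0475] tail [ 0.4071 -0.3431  0.055 ]
bar tipS [ 0.6446 -0.315   0.0475] tailS [ 0.4131 -0.3462  0.055 ]
top [160 226  15  38 523] [[0.539, 0.3317], [0.5386, 0.2925], [0.4356, 0.2905], [0.436, 0.3294]] [[0.5408, 0.3358], [0.5404, 0.2961], [0.4361, 0.2942], [0.4364, 0.3335]]
top orange [ 148  220   38   57 1064]
scene [382 220  32  21 302] [[0.5004, 0.263], [0.4377, 0.2614], [0.4263, 0.3476], [0.489, 0.3465]] [[0.4885, 0.2651], [0.4247, 0.2634], [0.4131, 0.3512], [0.4769, 0.3501]]
scene [389 242  16  18 245] [[0.5582, 0.2915], [0.5055, 0.2901], [0.4992, 0.3305], [0.5519, 0.3307]] [[0.5474, 0.2941], [0.4938, 0.2927], [0.4873, 0.3338], [0.541, 0.334]]
scene orange [442   0  52  13 404]
scene orange [504   0  38  15 444]
scene orange [ 211  159  127   76 1082]
scene orange [172 188  20  38 326]
scene orange [382 221  36  48 862]
```

Call:
arm_command(
  moves=[
    [0.06,0.035,0,-8,0],
    [0.12,0.07,0,-16,0],
    [0.18,0.1,0,-16,0],
    [0.235,0.13,0,-16,0],
    [0.256,0.145,-0.03,-16,0],
    [0.256,0.145,-0.08,-16,0],
    [0.256,0.145,-0.11,-16,0],
    [0.256,0.145,-0.11,-16,0],
    [0.256,0.145,-0.11,-16,0],
  ],
  newtons=40,
)

```text
time: 1.42
tcp_pos: [0.4614, -0.3391, 0.1227]
orientation: [3.134, 0.19, 0.002]
force: [0.1, 0.3, 0.4]
opening: 0.998
```

Call:
arm_command(
  moves=[
    [0,0,-0.05,0,0],
    [0,0,-0.097,0,0],
    [0,0,-0.097,0,0],
    [0,0,-0.097,0,255],
    [0,0,-0.097,0,255],
    [0,0,-0.097,0,255],
    [0,0,-0.097,0,255],
    [0,0,-0.097,0,255],
    [0,0,-0.097,0,255],
  ],
  newtons=40,
)

```text
time: 2.55
tcp_pos: [0.4617, -0.339, 0.0258]
orientation: [3.134, 0.19, 0.003]
force: [1.0, 1.1, 7.7]
opening: 0.229
```

```bash
python3 - <<'E'
from h import *
s=eyes.get_image('scene');cv2.imwrite('pics/g1.png',cv2.resize(s['color'][130:280,120:320],(800,600),interpolation=cv2.INTER_CUBIC))
o=env.get_obs(); print(o['tcp_pos'],o['opening'],o['force'],o['moment'])
E
```

```text
[ 0.46171428 -0.33902607  0.02576999] 0.2271622158737679 [-0.12426002  0.67203562  6.75137071] [ 0.1180843  -0.13352551 -0.12731269]
```

View pics/g1.png

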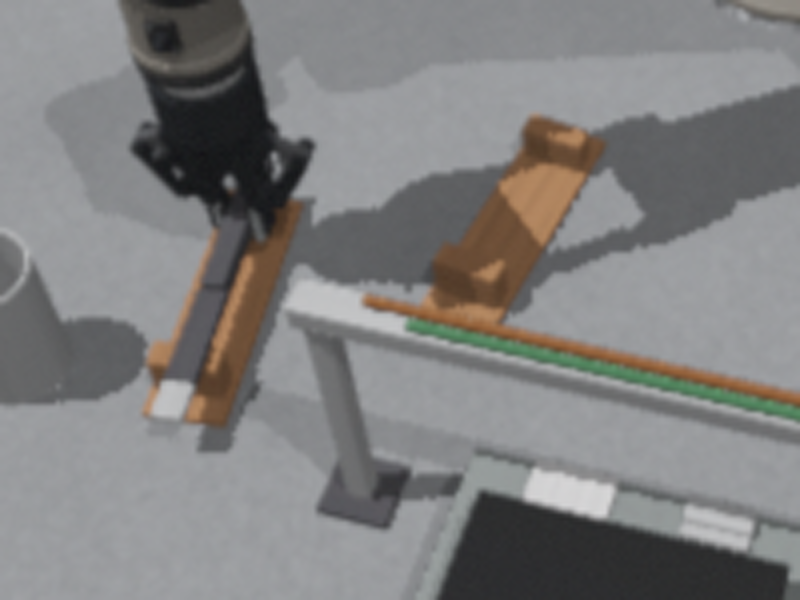

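Call:
arm_command(
  moves=[
    [0,0,0.02,0,255],
    [0,0,0.05,0,255],
    [0,0,0.07,0,255],
    [0,0,0.07,0,255],
    [0,0,0.07,0,255],
  ],
  newtons=20,
)

```text
time: 3.22
tcp_pos: [0.4602, -0.3378, 0.0932]
orientation: [-3.134, -0.191, 0.002]
force: [0.5, 0.3, -3.6]
opening: 0.231
```

```bash
cat >> h.py <<'E'
def tri(ia,pa,ib,pb):
    o1,d1=ray(ia,*pa);o2,d2=ray(ib,*pb)
    A=np.stack([d1,-d2],1);k=np.linalg.lstsq(A,o2-o1,rcond=None)[0]
    a,b=o1+d1*k[0],o2+d2*k[1];return (a+b)/2,np.linalg.norm(a-b)
def brighttip(im,lo,hi,p,r=45):
    h=cv2.cvtColor(im['color'],cv2.COLOR_BGR2HSV);m=cv2.inRange(h,lo,hi)
    q=np.zeros_like(m);cv2.circle(q,tuple(int(x) for x in p),r,255,-1);m&=q
    k,l,st,ce=cv2.connectedComponentsWithStats(m);
    return [(st[i].tolist(),ce[i].round(1).tolist()) for i in range(1,k) if st[i,4]>15]
E
python3 - <<'E'
from h import *
o=env.get_obs(); print(o['tcp_pos'],o['opening'],o['force'],o['moment'])
g=np.array([*o['tcp_pos'][:2],o['tcp_pos'][2]+.019]); a=np.radians(6.9)
for n in('top','scene'):
    im=eyes.get_image(n)
    for pit in(0,-8,-15):
        e=g+.172*np.array([np.cos(a)*np.cos(np.radians(pit)),np.sin(a),np.sin(np.radians(pit))]); print(n,pit,proj(im,e).round(1))
    print(brighttip(im,(0,0,150),(180,40,255),proj(im,e),35))
E
```

```text
[ 0.46018568 -0.33781722  0.09320811] 0.23061144478607146 [ 0.47257507  0.32593234 -3.59020222] [-0.00099261  0.15743516  0.00130899]
top 0 [397.3 186.5]
top -8 [395.1 188.7]
top -15 [393.4 191.6]
[([393, 181, 11, 13, 110], [397.5, 187.1])]
scene 0 [157.7 215.5]
scene -8 [160.  220.2]
scene -15 [162.4 223.4]
[([133, 188, 30, 33, 491], [149.8, 202.3]), ([183, 202, 11, 23, 76], [187.6, 213.2]), ([129, 227, 64, 32, 1120], [157.9, 243.8])]
```

Call:
arm_command(
  moves=[
    [0.06,0.007,0,0,255],
    [0.12,0.015,0,0,255],
    [0.177,0.021,0,0,255],
    [0.177,0.021,-0.03,0,255],
    [0.177,0.021,-0.055,0,255],
    [0.177,0.021,-0.062,0,255],
    [0.177,0.021,-0.066,0,255],
    [0.177,0.021,-0.069,0,255],
    [0.177,0.021,-0.069,0,255],
  ],
  newtons=20,
)

```text
time: 4.45
tcp_pos: [0.6384, -0.3176, 0.0264]
orientation: [3.135, 0.191, 0.003]
force: [-0.3, 3.0, 2.2]
opening: 0.232
```

```bash
cat > t.py <<'E'
from h import *
import sys
yaw=np.radians(float(sys.argv[1]))
o=env.get_obs(); print(o['tcp_pos'].round(4),o['opening'],o['force'].round(2),o['moment'].round(3))
g=np.array([*o['tcp_pos'][:2],o['tcp_pos'][2]+.019])
for n in('top','scene'):
    im=eyes.get_image(n)
    for pit in(8,0,-8,-15):
        c=np.cos(np.radians(pit));e=g+.17*np.array([np.cos(yaw)*c,np.sin(yaw)*c,np.sin(np.radians(pit))]); print(n,pit,proj(im,e).round(1))
        if pit==-8: q=proj(im,e)
    print(brighttip(im,(0,0,150),(180,40,255),q,22))
E
python3 t.py 6.9
```

```text
[ 0.6384 -0.3176  0.0264] 0.23213837183137734 [-0.27  2.99  2.24] [ 0.392  0.35  -0.07 ]
top 8 [383.8 128. ]
top 0 [381.8 130. ]
top -8 [380.2 133. ]
top -15 [378.9 136.3]
[([362, 111, 37, 27, 337], [378.3, 125.0]), ([383, 111, 10, 16, 61], [388.2, 117.9]), ([359, 127, 12, 25, 83], [366.1, 135.8])]
scene 8 [138.9 283.5]
scene 0 [141.3 288.4]
scene -8 [144.  291.9]
scene -15 [146.6 293.9]
[([122, 269, 45, 45, 1102], [141.2, 293.6])]
```

Call:
arm_command(
  moves=[
    [0,0,0.03,0,255],
    [0,0,0.08,0,255],
    [0,0,0.1,0,255],
    [0,0,0.1,0,255],
  ],
)

```text
time: 5.05
tcp_pos: [0.6386, -0.3185, 0.127]
orientation: [3.133, 0.19, 0.005]
force: [0.8, -0.1, -4.2]
opening: 0.227
```

```bash
sed -i 's/(0,0,150),(180,40,255),q,22/(0,0,172),(180,40,255),q,26/' t.py; python3 t.py 6.9; python3 - <<'E'
from h import *
s=eyes.get_image('scene');cv2.imwrite('pics/g2.png',cv2.resize(s['color'][160:310,80:280],(800,600),interpolation=cv2.INTER_CUBIC))
E
```

```text
[ 0.6386 -0.3185  0.127 ] 0.2266114803572498 [ 0.84 -0.13 -4.16] [-0.03   0.155  0.015]
top 8 [392.6 116.2]
top 0 [390.4 118.5]
top -8 [388.4 122. ]
top -15 [387.  125.8]
[([384, 117, 10, 10, 75], [388.5, 121.3])]
scene 8 [126.4 263.1]
scene 0 [129.2 268.8]
scene -8 [132.4 273.1]
scene -15 [135.4 275.6]
[([126, 267, 12, 13, 112], [131.6, 272.8])]
```

View pics/g2.png

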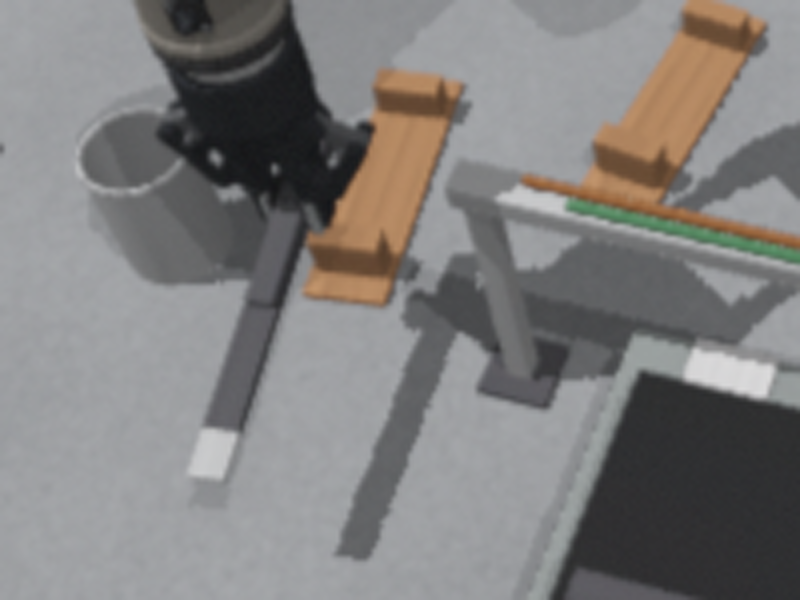

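Call:
arm_command(
  moves=[
    [-0.06,0,0.01,0,255],
    [-0.12,0,0.01,0,255],
    [-0.17,0.02,0.01,0,255],
    [-0.215,0.06,0.01,-2,255],
    [-0.215,0.12,0.01,-4,255],
    [-0.215,0.18,0.01,-6.9,255],
    [-0.215,0.24,0.01,-6.9,255],
    [-0.215,0.3,0.01,-6.9,255],
    [-0.215,0.35,0.01,-6.9,255],
    [-0.215,0.3865,0.0,-6.9,255],
  ],
)

```text
time: 6.45
tcp_pos: [0.4224, 0.0711, 0.1248]
orientation: [3.142, 0.004, -0.0]
force: [0.4, -0.3, -3.3]
opening: 0.225
```

Call:
arm_command(
  moves=[
    [0,0,-0.02,0,255],
    [0,0,-0.038,0,255],
    [0,0,-0.038,0,255],
    [0,0,-0.038,0,255],
  ],
)

```text
time: 6.95
tcp_pos: [0.4229, 0.069, 0.0874]
orientation: [3.142, 0.001, -0.001]
force: [1.1, 0.9, -3.1]
opening: 0.227
```

```bash
python3 t.py 0; python3 - <<'E'
from h import *
for n in('top','scene'):
    t=eyes.get_image(n); print(n)
    # bar axis straightness: mask dark bar in front of fingers
    for p in [(.6,.068,.083)]: print(proj(t,p))
    if n=='top': cv2.imwrite('pics/g3.png',cv2.resize(t['color'][165:285,200:360],(800,600),interpolation=cv2.INTER_CUBIC))
E
```

```text
[0.4229 0.069  0.0874] 0.22730505518874858 [ 1.09  0.91 -3.1 ] [-0.046  0.147  0.043]
top 8 [252.1 201.6]
top 0 [252.5 202.3]
top -8 [253.  204.2]
top -15 [253.3 206.8]
[([247, 183, 15, 5, 73], [253.8, 185.0]), ([250, 201, 6, 8, 48], [252.5, 204.5])]
scene 8 [305.6 230.6]
scene 0 [305.  236.3]
scene -8 [304.6 240.7]
scene -15 [304.6 243.6]
[([300, 238, 9, 7, 54], [304.0, 241.2]), ([291, 257, 17, 10, 90], [298.7, 261.3])]
top
[253.31283    201.02521805]
scene
[303.51779263 243.39425409]
```

View pics/g3.png

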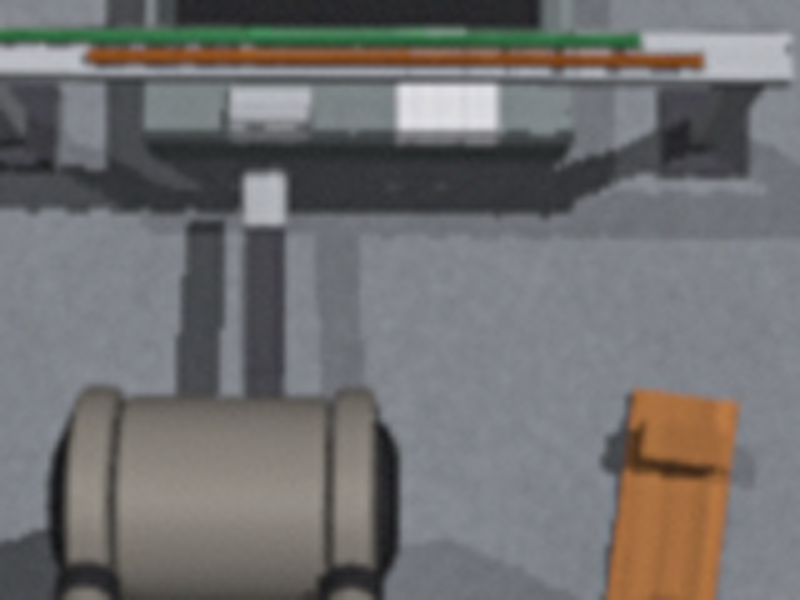

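```bash
python3 - <<'E'
from h import *
t=eyes.get_image('top');s=eyes.get_image('scene'); print(tri(t,(252.5,204.5),s,(304.0,241.2)))
# calibration check: seat/fulcrum-known
g=np.array([.4229,.069,.1064])
for p in(-6,-7,-8,-9,-10):
    c,sn=np.cos(np.radians(p)),np.sin(np.radians(p))
    for q in(156,186): 
        e=g+[q/1000*c-.0025*sn,0,q/1000*sn+.0025*c]; print(p,q,proj(t,e).round(1),proj(s,e).round(1))
for n,im in(('t',t),('s',s)):
    print(im['color'][195:214,252].max(1) if n=='t' else im['color'][232:252,304].max(1))
E
```

```text
(array([0.59113788, 0.06894085, 0.08020676]), np.float64(0.0029108509698353917))
-6 156 [252.8 208.5] [305.9 234.6]
-6 186 [252.8 197.7] [303.3 244.8]
-7 156 [252.8 208.7] [305.9 235.1]
-7 186 [252.9 198. ] [303.3 245.3]
-8 156 [252.9 208.9] [305.8 235.6]
-8 186 [252.9 198.3] [303.3 245.9]
-9 156 [252.9 209.2] [305.8 236. ]
-9 186 [253.  198.7] [303.2 246.4]
-10 156 [253.  209.5] [305.8 236.5]
-10 186 [253.1 199. ] [303.2 246.9]
[ 45  48  53  69 109 159 182 182 181 181 180 181 184 182 163 105  73  77
  77]
[160 149 119 110 109 130 175 191 192 192 191 189 175 148 138 148 155 155
 155 153]
```

Call:
arm_command(
  moves=[
    [0,-0.001,0.0135,0,255],
    [0,-0.001,0.0135,0,255],
    [0.02,-0.001,0.01,0,255],
    [0.04,-0.001,0.0065,0,255],
    [0.055,-0.001,0.004,0,255],
    [0.065,-0.001,0.002,0,255],
    [0.071,-0.001,0.001,0,255],
    [0.071,-0.001,0.001,0,255],
  ],
)

```text
time: 8.25
tcp_pos: [0.4883, 0.0683, 0.0865]
orientation: [-3.141, -0.002, 0.021]
force: [-15.1, -0.2, 0.4]
opening: 0.231
```

Call:
arm_command(
  moves=[
    [-0.01,0,0.004,0,255],
    [-0.01,0,0.004,0,255],
    [0,0,0.0035,0,255],
    [0.01,0,0.002,0,255],
    [0.01,0,0.002,0,255],
  ],
)

```text
time: 8.88
tcp_pos: [0.4914, 0.0687, 0.0862]
orientation: [-3.141, -0.003, 0.048]
force: [-34.3, 0.8, 1.3]
opening: 0.226
```

```bash
python3 - <<'E'
from h import *
o=env.get_obs(); print(o['tcp_pos'],o['force'],o['moment'])
s=eyes.get_image('scene');t=eyes.get_image('top')
a=cv2.resize(s['color'][215:290,250:350],(800,600),interpolation=cv2.INTER_CUBIC)
cv2.imwrite('pics/g4.png',a)
E
```

```text
[0.49142135 0.06869508 0.08619606] [-34.30158144   0.77166067   1.2976962 ] [ 0.05777593  5.07957378 -0.04890936]
```

View pics/g4.png

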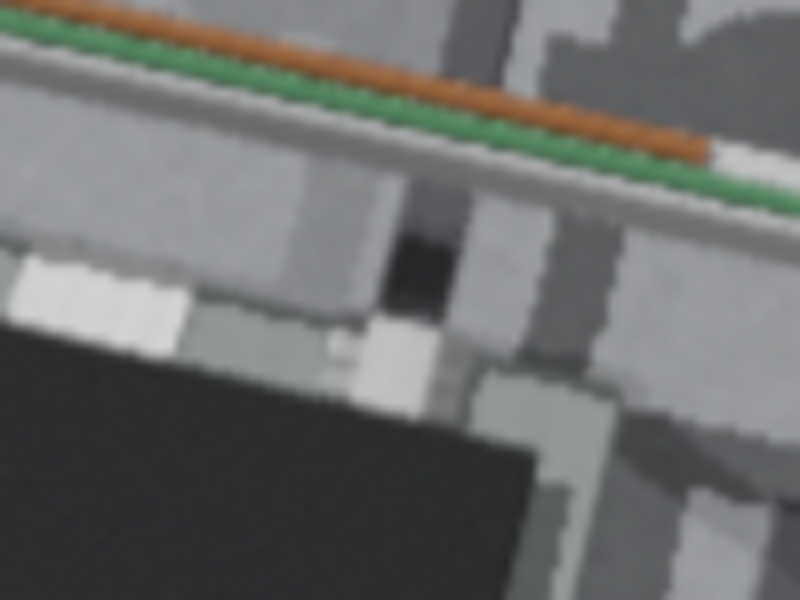

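Call:
arm_command(
  moves=[
    [-0.012,0,0,0,255],
    [-0.012,0,0,0,255],
    [-0.012,0,0,0,255],
  ],
)

```text
time: 9.35
tcp_pos: [0.4936, 0.068, 0.0909]
orientation: [3.141, 0.001, 0.005]
force: [-0.2, -0.2, -2.9]
opening: 0.227
```

```bash
python3 - <<'E'
from h import *
o=env.get_obs(); print(o['tcp_pos'],o['force'],o['moment'])
s=eyes.get_image('scene')
g=np.array([*o['tcp_pos'][:2],o['tcp_pos'][2]+.019])
for p in(0,-4,-6,-8,-10,-12):
    c,sn=np.cos(np.radians(p)),np.sin(np.radians(p))
    print(p,[proj(s,g+[q/1000*c-.0025*sn,0,q/1000*sn+.0025*c]).round(1).tolist() for q in(156,186)])
u=[int(x) for x in proj(s,g+[.17,0,-.025])]
print(u); print(s['color'][240:275,u[0]-3:u[0]+3].max(2).T)
cv2.imwrite('pics/g5.png',s['color'])
o_,d=ray(s,299,266); 
E
```

```text
[0.49355316 0.06798738 0.09093704] [-0.16188639 -0.15557052 -2.90842703] [-0.01569407  0.05459288  0.00584626]
0 [[299.7, 253.7], [296.9, 264.1]]
-4 [[299.5, 255.9], [296.8, 266.7]]
-6 [[299.5, 256.8], [296.7, 267.8]]
-8 [[299.4, 257.7], [296.7, 268.8]]
-10 [[299.4, 258.6], [296.7, 269.7]]
-12 [[299.4, 259.3], [296.7, 270.6]]
[297, 264]
[[138 139 141 147 150 151 156 156 154 154 155 155 153 136 109 105 122 159
  176 179 177 184 188 183 142  83  52  47  47  45  47  46  45  46  45]
 [150 152 153 154 155 155 156 155 153 154 154 151 150 142 135 151 163 180
  188 190 189 190 191 188 153 104  67  49  46  45  45  46  45  47  46]
 [155 156 156 155 155 155 155 154 150 149 139 121 121 148 174 184 187 189
  191 191 192 192 193 190 159 111  69  48  46  46  45  43  47  46  45]
 [156 156 155 153 151 150 140 133 116 100  90  79  97 147 179 189 191 191
  192 192 192 192 193 191 174 132  79  49  47  45  47  45  47  47  45]
 [155 154 142 134 116 101  88  81  68  54  55  59  85 124 175 191 192 193
  193 192 193 191 191 189 177 137  86  54  45  45  45  44  44  44  45]
 [130 120 105  88  69  54  47  45  45  44  45  55  83 114 174 191 192 191
  191 191 190 190 190 190 185 150 108  70  48  46  46  46  46  46  45]]
```

Call:
arm_command(
  moves=[
    [-0.04,0,0.006,0,255],
    [-0.062,0,0.01,0,255],
    [-0.062,0,0.01,0,255],
    [-0.062,0,0.01,0,255],
  ],
  newtons=40,
)

```text
time: 9.9
tcp_pos: [0.4316, 0.068, 0.1007]
orientation: [3.141, 0.001, 0.004]
force: [-0.5, 0.5, -3.9]
opening: 0.229
```

```bash
cat > m.py <<'E'
from h import *
from scipy.optimize import least_squares
o=env.get_obs(); print(o['tcp_pos'].round(4),o['force'].round(2),o['moment'].round(3))
g=np.array([*o['tcp_pos'][:2],o['tcp_pos'][2]+.019]); I={n:eyes.get_image(n) for n in('top','scene')}
def pt(im,s0,p,q):
    c,sn=np.cos(p),np.sin(p); l=q-s0; return proj(im,g+[l*c-.0025*sn,0,l*sn+.0025*c])
for n,im in I.items():
    a,b=pt(im,-.066,-.1,.04),pt(im,-.066,-.1,.15)
    N=80; xs=np.linspace(a[0],b[0],N).astype(np.float32);ys=np.linspace(a[1],b[1],N).astype(np.float32)
    v=cv2.remap(cv2.cvtColor(im['color'],cv2.COLOR_BGR2GRAY),xs[None],ys[None],cv2.INTER_LINEAR)[0].astype(int)
    print(n,xs[[0,-1]],ys[[0,-1]]); print([(round(float(y),1),int(z)) for y,z in zip(ys,v)])
    print('pred',[(p,[pt(im,-.066+sl,np.radians(p),q)[1].round(1) for sl in(0,.015) for q in(.09,.12)]) for p in(0,-5,-10)])
E
python3 m.py
```

```text
[0.4316 0.068  0.1007] [-0.45  0.49 -3.91] [ 0.009  0.13  -0.029]
top [252.84355 252.93513] [222.84589 182.88275]
[(222.8, 72), (222.3, 73), (221.8, 73), (221.3, 72), (220.8, 72), (220.3, 71), (219.8, 71), (219.3, 72), (218.8, 73), (218.3, 72), (217.8, 72), (217.3, 71), (216.8, 72), (216.3, 73), (215.8, 73), (215.3, 72), (214.8, 71), (214.2, 71), (213.7, 72), (213.2, 73), (212.7, 73), (212.2, 74), (211.7, 74), (211.2, 73), (210.7, 72), (210.2, 71), (209.7, 71), (209.2, 71), (208.7, 71), (208.2, 71), (207.7, 83), (207.2, 100), (206.7, 126), (206.2, 155), (205.6, 170), (205.1, 178), (204.6, 181), (204.1, 181), (203.6, 180), (203.1, 180), (202.6, 180), (202.1, 179), (201.6, 180), (201.1, 181), (200.6, 181), (200.1, 181), (199.6, 181), (199.1, 180), (198.6, 181), (198.1, 183), (197.6, 181), (197.0, 180), (196.5, 163), (196.0, 145), (195.5, 114), (195.0, 83), (194.5, 64), (194.0, 45), (193.5, 55), (193.0, 65), (192.5, 80), (192.0, 94), (191.5, 101), (191.0, 107), (190.5, 115), (190.0, 122), (189.5, 128), (189.0, 136), (188.4, 148), (187.9, 160), (187.4, 168), (186.9, 175), (186.4, 174), (
[... 1066 characters left out ...]
5, 176), (240.9, 165), (241.4, 151), (241.9, 137), (242.4, 138), (242.8, 142), (243.3, 146), (243.8, 150), (244.3, 152), (244.7, 151), (245.2, 151), (245.7, 151), (246.2, 151), (246.6, 151), (247.1, 151), (247.6, 152), (248.0, 153), (248.5, 153), (249.0, 153), (249.5, 152), (249.9, 151), (250.4, 151), (250.9, 151), (251.4, 152), (251.8, 152), (252.3, 151), (252.8, 150), (253.3, 147), (253.7, 142), (254.2, 135), (254.7, 130), (255.2, 124)]
pred [(0, [np.float64(231.0), np.float64(240.8), np.float64(226.3), np.float64(235.9)]), (-5, [np.float64(233.9), np.float64(244.1), np.float64(228.9), np.float64(239.0)]), (-10, [np.float64(236.3), np.float64(246.9), np.float64(231.1), np.float64(241.5)])]
```

Call:
arm_command(
  moves=[
    [0.02,0,0.02,0,255],
    [0.043,0,0.06,0,255],
    [0.043,0,0.08,0,255],
    [0.043,0,0.09,0,255],
    [0.043,0,0.1,0,255],
    [0.043,0,0.108,0,255],
    [0.043,0,0.112,0,255],
    [0.043,0,0.112,0,255],
  ],
  newtons=20,
)

```text
time: 11.0
tcp_pos: [0.4726, 0.0681, 0.2123]
orientation: [3.141, 0.002, -0.001]
force: [0.7, -0.6, -4.9]
opening: 0.229
```

Call:
arm_command(
  moves=[
    [0,0,-0.03,0,255],
    [0,0,-0.06,0,255],
    [-0.01,0,-0.1,0,255],
    [-0.02,0,-0.1,0,255],
    [-0.02,0,-0.1,0,255],
  ],
  newtons=40,
)

```text
time: 11.62
tcp_pos: [0.4531, 0.0681, 0.1135]
orientation: [3.141, 0.002, 0.002]
force: [-0.1, -1.1, -3.3]
opening: 0.222
```

```bash
python3 m.py | cut -c1-1500
```

```text
[0.4531 0.0681 0.1135] [-0.07 -1.06 -3.29] [ 0.017  0.069 -0.019]
top [252.52954 252.62798] [214.16028 174.06311]
[(214.2, 71), (213.7, 71), (213.1, 72), (212.6, 72), (212.1, 72), (211.6, 72), (211.1, 71), (210.6, 71), (210.1, 70), (209.6, 71), (209.1, 72), (208.6, 72), (208.1, 72), (207.6, 72), (207.1, 71), (206.5, 71), (206.0, 71), (205.5, 72), (205.0, 73), (204.5, 72), (204.0, 71), (203.5, 71), (203.0, 70), (202.5, 68), (202.0, 68), (201.5, 77), (201.0, 87), (200.5, 113), (199.9, 139), (199.4, 156), (198.9, 171), (198.4, 174), (197.9, 175), (197.4, 166), (196.9, 157), (196.4, 147), (195.9, 134), (195.4, 113), (194.9, 94), (194.4, 81), (193.9, 71), (193.4, 71), (192.8, 71), (192.3, 72), (191.8, 72), (191.3, 72), (190.8, 74), (190.3, 81), (189.8, 93), (189.3, 114), (188.8, 133), (188.3, 150), (187.8, 163), (187.3, 171), (186.8, 174), (186.2, 174), (185.7, 174), (185.2, 176), (184.7, 179), (184.2, 182), (183.7, 182), (183.2, 180), (182.7, 170), (182.2, 155), (181.7, 133), (181.2, 105), (180.7, 96), (180.2, 96), (179.6, 115), (179.1, 145), (178.6, 137), (178.1, 118), (177.6, 99), (177
[... 1053 characters left out ...]
23), (244.9, 105), (245.3, 98), (245.8, 94), (246.3, 93), (246.8, 93), (247.3, 93), (247.8, 93), (248.3, 93), (248.8, 94), (249.2, 95), (249.7, 96), (250.2, 103), (250.7, 119), (251.2, 132), (251.7, 142), (252.2, 148), (252.7, 149), (253.1, 148), (253.6, 142), (254.1, 136), (254.6, 130), (255.1, 124), (255.6, 121), (256.1, 120), (256.5, 128), (257.0, 138), (257.5, 157), (258.0, 174), (258.5, 181), (259.0, 188), (259.5, 187), (260.0, 184)]
pred [(0, [np.float64(235.2), np.float64(245.3), np.float64(230.3), np.float64(240.2)]), (-5, [np.float64(238.1), np.float64(248.6), np.float64(232.9), np.float64(243.3)]), (-10, [np.float64(240.5), np.float64(251.4), np.float64(235.2), np.float64(245.9)])]
```

Call:
arm_command(
  moves=[
    [0,0,-0.0095,0,255],
    [0,0,-0.0095,0,255],
    [0.015,0,-0.0125,0,255],
    [0.03,0,-0.016,0,255],
    [0.045,0,-0.019,0,255],
    [0.052,0,-0.0205,0,255],
    [0.055,0,-0.021,0,255],
  ],
)

```text
time: 12.6
tcp_pos: [0.5081, 0.0681, 0.0909]
orientation: [3.141, 0.002, -0.001]
force: [-0.1, 0.6, -3.0]
opening: 0.227
```

Call:
arm_command(
  moves=[
    [0.008,0,-0.0015,0,255],
    [0.014,0,-0.003,0,255],
    [0.018,0,-0.004,0,255],
    [0.018,0,-0.004,0,255],
  ],
)

```text
time: 13.1
tcp_pos: [0.526, 0.0681, 0.0872]
orientation: [3.142, 0.002, -0.0]
force: [0.3, -0.4, -3.2]
opening: 0.227
```

Call:
arm_command(
  moves=[
    [0,0,-0.01,0,255],
    [0,0,-0.02,0,255],
    [0,0,-0.028,0,255],
    [0,0,-0.035,0,255],
    [0,0,-0.042,0,255],
    [0,0,-0.048,0,255],
    [0,0,-0.054,0,255],
    [0,0,-0.06,0,255],
    [0,0,-0.062,0,255],
    [0,0,-0.062,0,255],
  ],
  newtons=20,
)

```text
time: 14.35
tcp_pos: [0.5287, 0.0681, 0.0265]
orientation: [3.141, 0.002, 0.01]
force: [0.8, -0.1, 8.0]
opening: 0.227
```

```bash
python3 - <<'E'
from h import *
o=env.get_obs(); print(o['tcp_pos'],o['force'],o['moment'])
s=eyes.get_image('scene')
cv2.imwrite('pics/l1.png',cv2.resize(s['color'][190:370,200:350],(667,800))[:600] if 0 else cv2.resize(s['color'][205:325,190:350],(800,600),interpolation=cv2.INTER_CUBIC))
E
```

```text
[0.52871299 0.06806597 0.026527  ] [ 0.81924966 -0.13236882  8.03485301] [ 0.03770053 -0.69152314 -0.02300915]
```

View pics/l1.png

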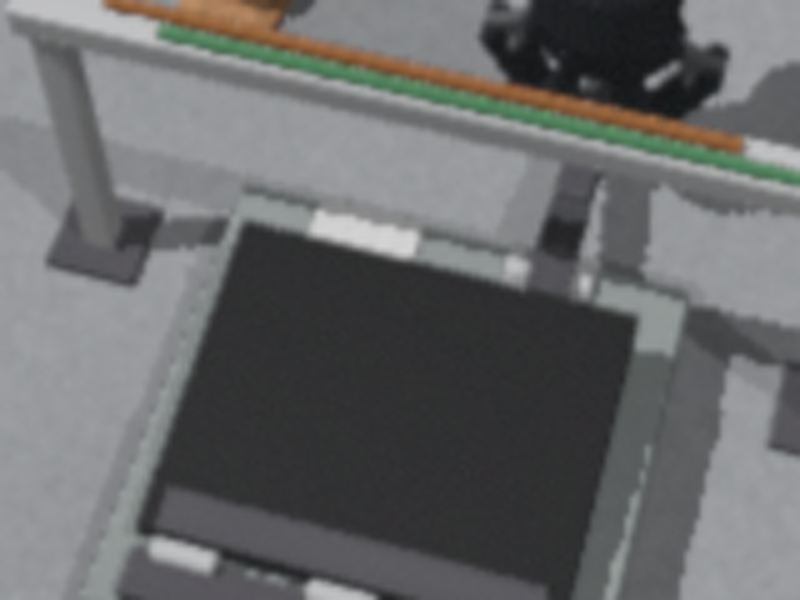

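```bash
python3 - <<'E'
from h import *
s=eyes.get_image('scene')
for a in(0,.05,.08,.1,.12,.15):
    P=[]
    for y in(-.0805,.1175):
        # top front corner of plate: local (0, .012) about hinge (.16,0)
        x=-.16;z=.012;X=.678+.16+x*np.cos(a)+z*np.sin(a);Z=.081-x*np.sin(a)+z*np.cos(a);P.append(proj(s,[X,y,Z]).round(1).tolist())
    print(a,P)
E
```

```text
0 [[238.9, 254.2], [316.7, 272.1]]
0.05 [[238.5, 252.8], [316.9, 270.8]]
0.08 [[238.3, 252.0], [316.9, 270.1]]
0.1 [[238.1, 251.5], [317.0, 269.6]]
0.12 [[238.0, 251.1], [317.1, 269.2]]
0.15 [[237.7, 250.4], [317.1, 268.6]]
```

Call:
arm_command(
  moves=[
    [0,0,0,0,255],
    [-0.01,0,-0.0025,0,255],
    [-0.02,0,-0.005,0,255],
    [-0.03,0,-0.007,0,255],
    [-0.04,0,-0.007,0,255],
    [-0.06,0,0.0,0,255],
    [-0.1,0,0.02,0,255],
    [-0.14,0,0.06,0,255],
    [-0.14,0,0.08,0,255],
    [-0.14,0,0.08,0,255],
  ],
  newtons=40,
)

```text
time: 15.7
tcp_pos: [0.3857, 0.0681, 0.106]
orientation: [3.141, 0.002, 0.003]
force: [0.2, -0.3, -3.3]
opening: 0.226
```

```bash
python3 - <<'E'
from h import *
o=env.get_obs(); print(o['tcp_pos'],o['opening'],o['force'],o['moment'])
s=eyes.get_image('scene'); cv2.imwrite('pics/l2.png',s['color'])
h=cv2.cvtColor(s['color'],cv2.COLOR_BGR2GRAY)
for u in(250,280,310): print(u,[(v,int(h[v,u])) for v in range(244,276,1)])
E
```

```text
[0.38568965 0.06812438 0.10602277] 0.22577664424325952 [ 0.16077708 -0.33664768 -3.32224964] [-0.03774232  0.13120232 -0.01877424]
250 [(244, 112), (245, 103), (246, 133), (247, 147), (248, 148), (249, 148), (250, 145), (251, 111), (252, 66), (253, 48), (254, 46), (255, 49), (256, 47), (257, 47), (258, 46), (259, 47), (260, 47), (261, 47), (262, 48), (263, 47), (264, 45), (265, 46), (266, 46), (267, 48), (268, 47), (269, 46), (270, 46), (271, 47), (272, 47), (273, 48), (274, 47), (275, 48)]
280 [(244, 152), (245, 153), (246, 154), (247, 154), (248, 150), (249, 141), (250, 134), (251, 122), (252, 103), (253, 109), (254, 136), (255, 147), (256, 148), (257, 146), (258, 124), (259, 81), (260, 51), (261, 47), (262, 47), (263, 45), (264, 46), (265, 46), (266, 45), (267, 46), (268, 45), (269, 47), (270, 46), (271, 45), (272, 47), (273, 46), (274, 45), (275, 46)]
310 [(244, 153), (245, 150), (246, 148), (247, 147), (248, 149), (249, 150), (250, 151), (251, 149), (252, 149), (253, 151), (254, 151), (255, 151), (256, 144), (257, 135), (258, 121), (259, 101), (260, 97), (261, 124), (262, 135), (263, 137), (264, 143), (265, 140), (266, 98), (267, 53), (268, 45), (269, 46), (270, 46), (271, 45), (272, 45), (273, 46), (274, 45), (275, 46)]
```

Call:
arm_command(
  moves=[
    [0,-0.06,0.03,0,255],
    [0,-0.12,0.04,0,255],
    [0,-0.18,0.04,0,255],
    [0,-0.24,0.04,0,255],
    [0,-0.3,0.04,2,255],
    [0,-0.36,0.04,4,255],
    [0.03,-0.4,0.04,6.9,255],
    [0.07,-0.406,0.03,6.9,255],
    [0.083,-0.406,0.01,6.9,255],
    [0.083,-0.406,0.0,6.9,255],
  ],
)

```text
time: 17.0
tcp_pos: [0.4682, -0.3369, 0.1016]
orientation: [-3.132, -0.192, 0.006]
force: [-0.6, 0.3, -2.6]
opening: 0.228
```

```bash
python3 - <<'E'
from h import *
o=env.get_obs(); print(o['tcp_pos'],o['opening'],o['force'],o['moment'])
s=eyes.get_image('scene'); t=eyes.get_image('top')
a=cv2.resize(s['color'][150:300,120:270],(400,400)); b=cv2.resize(t['color'][170:320,330:480],(400,400))
cv2.imwrite('pics/p1.png',np.hstack([a,b]))
E
```

```text
[ 0.46819508 -0.3368644   0.10159402] 0.22755864509132306 [-0.55380376  0.30067735 -2.56063888] [-0.03380406  0.13832404 -0.01256343]
```

View pics/p1.png

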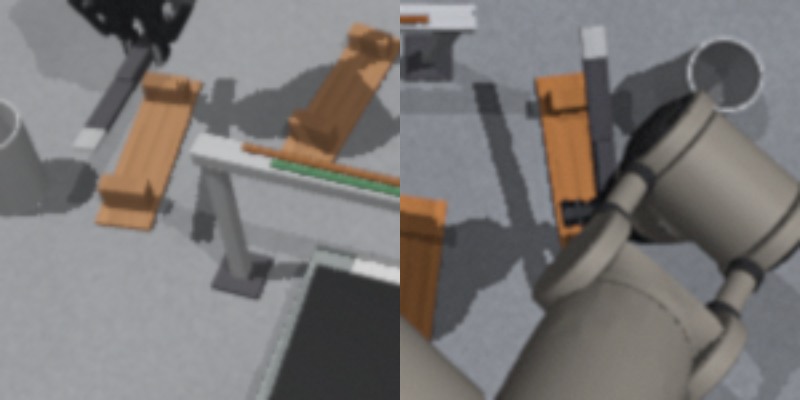

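Call:
arm_command(
  moves=[
    [0,-0.001,-0.03,0,255],
    [0,-0.001,-0.05,0,255],
    [0,-0.001,-0.06,0,255],
    [0,-0.001,-0.066,0,255],
    [0,-0.001,-0.07,0,255],
    [0,-0.001,-0.074,0,255],
    [0,-0.001,-0.0755,0,255],
    [0,-0.001,-0.0755,0,255],
  ],
  newtons=20,
)

```text
time: 18.1
tcp_pos: [0.4703, -0.3396, 0.0317]
orientation: [3.133, 0.191, 0.005]
force: [2.0, 1.8, 5.4]
opening: 0.225
```

Call:
arm_command(
  moves=[
    [0,0,0,0,200],
    [0,0,0,0,170],
    [0,0,0,0,100],
    [0,0,0,0,0],
    [0,0,0,0,0],
    [0,0,0.03,0,0],
    [0,0,0.08,0,0],
    [0,0,0.13,0,0],
    [0,0.06,0.15,0,0],
    [0,0.12,0.15,0,0],
  ],
)

```text
time: 19.35
tcp_pos: [0.4695, -0.2186, 0.1816]
orientation: [3.134, 0.188, 0.005]
force: [1.7, 1.3, -0.9]
opening: 1.001
```

```bash
python3 - <<'E'
from h import *
o=env.get_obs(); print(o['tcp_pos'],o['orientation'],o['opening'],o['force'])
t=eyes.get_image('top'); s=eyes.get_image('scene')
for im,p in((t,(.63,-.318,.0475)),(s,(.63,-.318,.0475))): print(proj(im,p),brighttip(im,(0,0,172),(180,40,255),proj(im,p),15))
cv2.imwrite('pics/s3.png',s['color']);cv2.imwrite('pics/t3.png',t['color'])
# brick edges scene/top
h=cv2.cvtColor(t['color'],cv2.COLOR_BGR2HSV); m=cv2.inRange(h,(14,20,150),(28,75,255)); m[:, 260:]=0
k,l,st,ce=cv2.connectedComponentsWithStats(m)
for i in range(1,k):
    if st[i,4]>60: print(st[i]); print(cv2.minAreaRect(np.argwhere(l==i)[:,::-1].astype(np.float32)), h[225:266,167,2].tolist())
E
```

```text
[ 0.46946226 -0.21855509  0.18163477] [3.13354505 0.18762561 0.00545899] 1.0008143465665111 [ 1.66971587  1.25580431 -0.90133339]
[391.8616138 191.0719811] [([387, 184, 9, 11, 75], [391.4, 189.0])]
[163.06914829 228.96799218] [([157, 227, 10, 9, 67], [161.6, 231.3])]
[160 226  16  38 530]
((167.5, 244.5), (37.0, 15.0), 90.0) [182, 190, 215, 219, 218, 217, 218, 217, 218, 218, 217, 216, 218, 217, 217, 219, 217, 205, 190, 215, 220, 219, 218, 218, 219, 218, 216, 217, 218, 218, 217, 218, 218, 217, 218, 219, 222, 201, 116, 70, 117]
[208 360  52  43 601]
((236.4143524169922, 379.5321350097656), (62.90581130981445, 14.387896537780762), 35.70669174194336) [182, 190, 215, 219, 218, 217, 218, 217, 218, 218, 217, 216, 218, 217, 217, 219, 217, 205, 190, 215, 220, 219, 218, 218, 219, 218, 216, 217, 218, 218, 217, 218, 218, 217, 218, 219, 222, 201, 116, 70, 117]
```

```bash
python3 - <<'E'
from h import *
t=cv2.imread('pics/t3.png');s=cv2.imread('pics/s3.png')
cv2.imwrite('pics/b1.png',np.hstack([cv2.resize(t[218:278,140:200],(400,400),interpolation=cv2.INTER_CUBIC),cv2.resize(s[213:273,372:432],(400,400),interpolation=cv2.INTER_CUBIC)]))
E
```

```text
(no output)
```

View pics/b1.png

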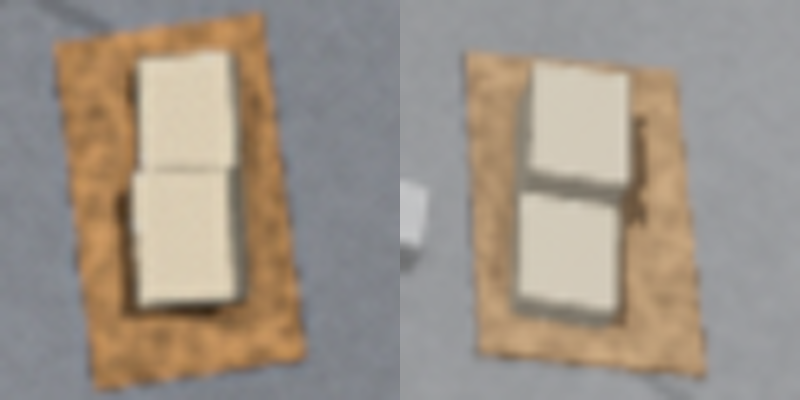

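```bash
python3 - <<'E'
from h import *
t=eyes.get_image('top');s=eyes.get_image('scene')
T=lambda X,Y,z:onz(t,140+X/6.667-.43,218+Y/6.667-.43,z)[:2]
S=lambda X,Y,z:onz(s,372+(X-400)/6.667-.43,213+Y/6.667-.43,z)[:2]
H=[T(132,173,.04),T(235,168,.04),T(240,300,.04),T(138,307,.04)]
G=[T(135,60,.023),T(232,52,.023)]
for q,n in((np.array(H),'heelT'),(np.array(G),'tongue endT')): print(n,q.round(4).tolist(),q.mean(0).round(4))
h=np.array([S(532,62,.04),S(630,70,.04),S(628,185,.04),S(528,178,.04)]);g=np.array([S(515,307,.023),S(618,312,.023)])
print('heelS',h.round(4).tolist(),h.mean(0).round(4));print('tongS',g.round(4).tolist(),g.mean(0).round(4))
for hh,gg in((np.array(H),np.array(G)),(h,g)):
    d=gg.mean(0)-hh.mean(0);print(np.linalg.norm(d),np.degrees(np.arctan2(d[1],d[0])))
b=tri(t,(391.4,189.0),s,(161.6,231.3));print('bar tip',b)
E
```

```text
heelT [[0.4897, 0.3314], [0.4914, 0.2885], [0.4367, 0.2854], [0.4342, 0.3276]] [0.463  0.3082]
tongue endT [[0.5387, 0.3353], [0.5418, 0.2943]] [0.5403 0.3148]
heelS [[0.4416, 0.287], [0.4354, 0.3272], [0.4934, 0.3305], [0.5003, 0.2908]] [0.4677 0.3089]
tongS [[0.5516, 0.294], [0.5434, 0.3342]] [0.5475 0.3141]
0.07754234401460552 4.869652260135893
0.07999735345453841 3.7770977906903034
bar tip (array([ 0.63669991, -0.31859013,  0.04529988]), np.float64(0.002276720421149812))
```

Call:
arm_command(
  moves=[
    [0,0.06,0,0,0],
    [0,0.12,0,0,0],
    [0,0.18,0,0,0],
    [0,0.24,0,0,0],
    [0,0.3,0,0,0],
    [-0.01,0.36,0,-2.7,0],
    [-0.02,0.42,0,-2.7,0],
    [-0.028,0.48,0,-2.7,0],
    [-0.028,0.52,-0.02,-2.7,0],
    [-0.028,0.525,-0.06,-2.7,0],
  ],
  newtons=70,
)

```text
time: 20.8
tcp_pos: [0.4428, 0.3086, 0.12]
orientation: [-3.137, -0.12, -0.007]
force: [0.3, -0.8, 0.2]
opening: 1.004
```

Call:
arm_command(
  moves=[
    [0,0,-0.02,0,0],
    [0,0,-0.02,0,0],
  ],
)

```text
time: 21.05
tcp_pos: [0.4409, 0.3051, 0.098]
orientation: [3.138, 0.115, -0.005]
force: [1.1, 0.5, 0.1]
opening: 0.999
```

Call:
arm_command(
  moves=[
    [0,0.0015,-0.05,0,0],
    [0,0.0015,-0.08,0,0],
    [0,0.0015,-0.087,0,0],
    [0,0.0015,-0.087,0,0],
    [0,0.0015,-0.087,0,255],
    [0,0.0015,-0.087,0,255],
    [0,0.0015,-0.087,0,255],
    [0,0.0015,-0.087,0,255],
    [0,0.0015,-0.087,0,255],
    [0,0.0015,-0.087,0,255],
  ],
  newtons=70,
)

```text
time: 22.3
tcp_pos: [0.4414, 0.3079, 0.0141]
orientation: [-3.139, -0.117, -0.003]
force: [-1.6, -1.1, 6.6]
opening: 0.452
```

Call:
arm_command(
  moves=[
    [0,0,0.03,0,255],
    [0,0,0.08,0,255],
    [0,0,0.12,0,255],
    [0,-0.06,0.12,-2,255],
    [0.02,-0.12,0.12,-4.2,255],
    [0.04,-0.18,0.12,-4.2,255],
    [0.058,-0.24,0.12,-4.2,255],
    [0.058,-0.3,0.1,-4.2,255],
    [0.058,-0.337,0.08,-4.2,255],
    [0.058,-0.337,0.07,-4.2,255],
  ],
)

```text
time: 23.55
tcp_pos: [0.4981, -0.0318, 0.0818]
orientation: [3.142, -0.005, -0.003]
force: [0.1, 0.1, -2.7]
opening: 0.453
```

Call:
arm_command(
  moves=[
    [0,0,0,0,255],
    [0,0,0,0,255],
  ],
)

```text
time: 23.8
tcp_pos: [0.4991, -0.0283, 0.0834]
orientation: [3.142, 0.004, 0.001]
force: [0.4, 0.1, -2.6]
opening: 0.451
```

```bash
cat > b.py <<'E'
from h import *
o=env.get_obs(); p=o['tcp_pos']; print(p.round(4),o['orientation'].round(3),o['opening'],o['force'].round(2),o['moment'].round(3))
zu=p[2]-.0101
for n in('top','scene'):
    im=eyes.get_image(n); cv2.imwrite(f'pics/b_{n}.png',im['color'])
    h=cv2.cvtColor(im['color'],cv2.COLOR_BGR2HSV); m=cv2.inRange(h,(14,18,100),(30,80,255))
    q=proj(im,[p[0]+.08,p[1],zu+.02]); k,l,st,ce=cv2.connectedComponentsWithStats(m)
    for i in range(1,k):
        if st[i,4]>40 and np.hypot(*(ce[i]-q))<35:
            r=cv2.minAreaRect(np.argwhere(l==i)[:,::-1].astype(np.float32)); print(n,st[i],np.round(r[0],1),np.round(r[1],1),round(r[2],1))
    for d in((.1015,.02),(.1015,-.02),(.0515,.02),(.0515,-.02)): print('  pred tongue',d,proj(im,[p[0]+d[0],p[1]+d[1],zu+.019]).round(1),end='')
    print()
E
python3 b.py
```

```text
[ 0.4991 -0.0283  0.0834] [3.142e+00 4.000e-03 1.000e-03] 0.450995503318936 [ 0.43  0.13 -2.62] [0.002 0.114 0.004]
top [263 201  13  34 240] [268.4 216.9] [ 7.8 33.5] 12.1
top [ 272  200   44   45 1435] [294.2 220.6] [41.  40.8] 11.3
  pred tongue (0.1015, 0.02) [281.4 200. ]  pred tongue (0.1015, -0.02) [296.2 199.9]  pred tongue (0.0515, 0.02) [281.6 218.4]  pred tongue (0.0515, -0.02) [296.5 218.3]
scene [265 199  19  20 276] [274.9 208.4] [17.3 17.2] 13.0
scene [260 228  17  11 142] [267.7 233.1] [16.  9.] 14.0
  pred tongue (0.1015, 0.02) [274.8 235.3]  pred tongue (0.1015, -0.02) [259.9 232.1]  pred tongue (0.0515, 0.02) [279.6 220. ]  pred tongue (0.0515, -0.02) [265.1 216.9]
```

Call:
arm_command(
  moves=[
    [0.03,-0.001,0,0,255],
    [0.055,-0.001,0,0,255],
    [0.07,-0.001,0,0,255],
    [0.08,-0.001,0,0,255],
    [0.09,-0.001,0,0,255],
    [0.096,-0.001,0,0,255],
    [0.099,-0.001,0,0,255],
    [0.099,-0.001,0,0,255],
  ],
)

```text
time: 24.9
tcp_pos: [0.5933, -0.03, 0.0827]
orientation: [-3.141, -0.002, 0.015]
force: [-22.3, -0.5, 6.7]
opening: 0.452
```

```bash
python3 b.py; python3 - <<'E'
from h import *
s=cv2.imread('pics/b_scene.png');t=cv2.imread('pics/b_top.png')
cv2.imwrite('pics/c1.png',np.hstack([cv2.resize(s[180:280,210:310],(400,400),interpolation=cv2.INTER_CUBIC),cv2.resize(t[140:240,240:340],(400,400),interpolation=cv2.INTER_CUBIC)]))
E
```

```text
[ 0.5933 -0.03    0.0827] [-3.141e+00 -2.000e-03  1.500e-02] 0.4522743744288128 [-22.34  -0.46   6.73] [ 0.043  0.613 -0.038]
top [263 155  12  34 238] [268.4 171. ] [ 7.5 33.5] 10.3
top [ 273  158   43   38 1256] [293.6 176.4] [40.4 32.2] 9.5
top [314 163  11  34 237] [319.2 179.5] [ 7.4 33.2] 9.5
  pred tongue (0.1015, 0.02) [281.7 165.9]  pred tongue (0.1015, -0.02) [296.4 165.8]  pred tongue (0.0515, 0.02) [281.9 183.9]  pred tongue (0.0515, -0.02) [296.6 183.8]
scene [253 228  22  28 432] [264.  241.6] [17.7 26.4] 14.0
  pred tongue (0.1015, 0.02) [264.2 266.5]  pred tongue (0.1015, -0.02) [248.6 262.9]  pred tongue (0.0515, 0.02) [269.6 249.5]  pred tongue (0.0515, -0.02) [254.4 246.1]
```

Call:
arm_command(
  moves=[
    [-0.03,0,0,0,255],
    [-0.09,0,0,0,255],
    [-0.098,0,-0.03,0,255],
    [-0.098,0,-0.06,0,255],
    [-0.098,0,-0.069,0,255],
    [-0.098,0,-0.073,0,255],
    [-0.098,0,-0.073,0,255],
  ],
)

```text
time: 25.88
tcp_pos: [0.5006, -0.0305, 0.0106]
orientation: [3.141, 0.002, 0.002]
force: [-0.6, 0.4, -2.8]
opening: 0.453
```

Not touching yet; lower 2 mm more, open, step back, regrip.

Call:
arm_command(
  moves=[
    [0,0,-0.002,0,255],
    [0,0,-0.002,0,255],
    [0,0,-0.002,0,60],
    [0,0,-0.002,0,60],
    [0,0,-0.002,0,60],
    [-0.0085,0,-0.001,0,60],
    [-0.0085,0,-0.001,0,60],
    [-0.0085,0,-0.001,0,255],
    [-0.0085,0,-0.001,0,255],
    [-0.0085,0,-0.001,0,255],
  ],
  newtons=100,
)

```text
time: 27.12
tcp_pos: [0.4915, -0.0305, 0.0094]
orientation: [3.141, 0.002, 0.001]
force: [-3.2, -0.9, 7.0]
opening: 0.437
```

Call:
arm_command(
  moves=[
    [0,0,0,0,255],
    [0,0,0,0,255],
    [0,0,0.02,0,255],
    [0,0,0.05,0,255],
    [0,0,0.074,0,255],
    [0,0,0.074,0,255],
    [0,0,0.074,0,255],
  ],
)

```text
time: 28.0
tcp_pos: [0.4906, -0.0302, 0.0818]
orientation: [-3.141, -0.002, 0.003]
force: [-0.0, -0.3, -2.8]
opening: 0.431
```

```bash
python3 b.py; python3 - <<'E'
from h import *
g=cv2.imread('pics/b_top.png'); s=cv2.imread('pics/b_scene.png')
print('top col289',[(v,g[v,289].tolist()) for v in range(190,226,2)])
print('scene col266',[(v,s[v,266].tolist()) for v in range(214,252,2)])
E
```

```text
[ 0.4906 -0.0302  0.0818] [-3.141e+00 -2.000e-03  3.000e-03] 0.4307473038426201 [-0.01 -0.27 -2.85] [ 0.046  0.121 -0.015]
top [ 273  200   45   48 1498] [295.8 222.8] [41.  44.6] 11.9
top [264 205  13  33 238] [269.6 220.6] [ 7.6 32.8] 12.1
  pred tongue (0.1015, 0.02) [282.2 203.2]  pred tongue (0.1015, -0.02) [297.  203.1]  pred tongue (0.0515, 0.02) [282.4 221.6]  pred tongue (0.0515, -0.02) [297.3 221.5]
scene [264 199  20  20 288] [274.4 208.2] [17.5 17.7] 14.0
scene [259 228  17  12 148] [267.  233.1] [16.   9.5] 14.0
  pred tongue (0.1015, 0.02) [274.9 232.8]  pred tongue (0.1015, -0.02) [260.1 229.6]  pred tongue (0.0515, 0.02) [279.8 217.7]  pred tongue (0.0515, -0.02) [265.3 214.6]
top col289 [(190, [212, 206, 207]), (192, [127, 123, 121]), (194, [62, 62, 60]), (196, [49, 48, 44]), (198, [60, 54, 53]), (200, [114, 128, 135]), (202, [182, 209, 222]), (204, [178, 204, 217]), (206, [180, 205, 219]), (208, [166, 190, 202]), (210, [97, 103, 106]), (212, [109, 115, 120]), (214, [115, 122, 128]), (216, [121, 130, 135]), (218, [122, 131, 136]), (220, [127, 136, 140]), (222, [130, 138, 143]), (224, [131, 140, 144])]
scene col266 [(214, [179, 196, 204]), (216, [83, 114, 151]), (218, [54, 88, 130]), (220, [91, 126, 85]), (222, [93, 118, 85]), (224, [154, 153, 152]), (226, [113, 112, 111]), (228, [130, 136, 139]), (230, [183, 200, 208]), (232, [185, 202, 210]), (234, [184, 200, 208]), (236, [107, 120, 126]), (238, [113, 118, 121]), (240, [141, 140, 137]), (242, [151, 149, 147]), (244, [156, 154, 152]), (246, [148, 145, 144]), (248, [140, 138, 139]), (250, [195, 194, 195])]
```

Call:
arm_command(
  moves=[
    [0.03,0.001,0.003,0,255],
    [0.06,0.001,0.003,0,255],
    [0.08,0.001,0.003,0,255],
    [0.09,0.001,0.003,0,255],
    [0.0965,0.001,0.003,0,255],
    [0.0965,0.001,0.003,0,255],
    [0.0965,0.001,-0.001,0,255],
    [0.0965,0.001,-0.004,0,255],
    [0.0965,0.001,-0.005,0,255],
    [0.0965,0.001,-0.005,0,255],
  ],
)

```text
time: 29.35
tcp_pos: [0.5878, -0.0294, 0.0779]
orientation: [3.142, 0.002, -0.0]
force: [-0.8, -0.3, -1.4]
opening: 0.432
```

Call:
arm_command(
  moves=[
    [0.0015,0,-0.001,0,255],
    [0.0025,0,-0.002,0,255],
    [0.0025,0,-0.002,0,255],
  ],
)

```text
time: 29.72
tcp_pos: [0.5902, -0.0295, 0.0772]
orientation: [3.141, 0.002, 0.0]
force: [-5.7, 0.5, 8.8]
opening: 0.438
```

```bash
python3 b.py
```

```text
[ 0.5902 -0.0295  0.0772] [3.141e+00 2.000e-03 0.000e+00] 0.43822128055369747 [-5.71  0.46  8.84] [0.031 0.875 0.036]
top [263 158  12  34 234] [268.  174.4] [ 7.5 33. ] 10.0
top [ 272  162   43   37 1243] [293. 180.] [40.1 32.2] 9.5
top [313 166  11  34 229] [318.7 182.6] [ 7.5 33. ] 8.1
  pred tongue (0.1015, 0.02) [281.5 167.5]  pred tongue (0.1015, -0.02) [296.1 167.3]  pred tongue (0.0515, 0.02) [281.7 185.4]  pred tongue (0.0515, -0.02) [296.4 185.3]
scene [254 229  21  27 410] [264.  242.4] [17.4 25.9] 18.4
  pred tongue (0.1015, 0.02) [264.8 266.6]  pred tongue (0.1015, -0.02) [249.3 263. ]  pred tongue (0.0515, 0.02) [270.2 249.7]  pred tongue (0.0515, -0.02) [255.1 246.3]
```

Call:
arm_command(
  moves=[
    [-0.001,0,0.0008,0,255],
    [-0.001,0,0.0008,0,190],
    [-0.001,0,0.0008,0,120],
    [-0.001,0,0.0008,0,80],
    [-0.001,0,0.0008,0,60],
    [-0.02,0,0.0008,0,60],
    [-0.045,0,0.0008,0,60],
    [-0.045,0,0.0008,0,255],
    [-0.045,0,0.0008,0,255],
    [-0.045,0,0.0008,0,255],
  ],
)

```text
time: 31.08
tcp_pos: [0.5463, -0.0295, 0.0767]
orientation: [3.141, 0.002, 0.001]
force: [-0.5, -0.9, 1.0]
opening: 0.126
```

```bash
python3 b.py; python3 - <<'E'
from h import *
g=cv2.imread('pics/b_top.png'); s=cv2.imread('pics/b_scene.png')
im=eyes.get_image('top')
for z in(.104,): print([proj(im,[x,-.03+y,z]).round(1).tolist() for x in(.595,) for y in(-.02,.02)])
print('top col288',[(v,g[v,288].tolist()) for v in range(176,216,2)])
for u in(256,262,268): print('scene',u,[(v,s[v,u].tolist()) for v in range(228,262,2)])
E
```

```text
[ 0.5463 -0.0295  0.0767] [3.141e+00 2.000e-03 1.000e-03] 0.12629731007545056 [-0.45 -0.91  0.99] [ 0.009 -0.011  0.027]
top [263 179  13  33 234] [268.6 195. ] [ 7.8 31.9] 12.1
top [ 272  181   44   40 1335] [293.9 199.5] [40.4 37.1] 11.3
top [314 188  11  34 236] [319.2 204.4] [ 7.4 33. ] 9.5
  pred tongue (0.1015, 0.02) [281.7 183.3]  pred tongue (0.1015, -0.02) [296.3 183.2]  pred tongue (0.0515, 0.02) [281.8 201.4]  pred tongue (0.0515, -0.02) [296.6 201.3]
scene [254 229  21  27 416] [263.9 242.5] [17.7 25.6] 18.4
  pred tongue (0.1015, 0.02) [269.5 251.8]  pred tongue (0.1015, -0.02) [254.4 248.4]  pred tongue (0.0515, 0.02) [274.6 235.7]  pred tongue (0.0515, -0.02) [259.9 232.5]
[[297.1, 201.3], [282.1, 201.4]]
top col288 [(176, [48, 85, 137]), (178, [119, 117, 124]), (180, [118, 114, 113]), (182, [159, 183, 196]), (184, [108, 116, 121]), (186, [110, 116, 121]), (188, [119, 125, 131]), (190, [124, 131, 137]), (192, [126, 133, 139]), (194, [128, 135, 141]), (196, [131, 140, 143]), (198, [134, 141, 148]), (200, [136, 143, 149]), (202, [137, 145, 151]), (204, [134, 142, 148]), 
[... 639 characters left out ...]
 [89, 100, 106]), (238, [90, 101, 107]), (240, [90, 101, 106]), (242, [109, 122, 129]), (244, [169, 186, 194]), (246, [185, 202, 211]), (248, [154, 170, 177]), (250, [109, 122, 129]), (252, [169, 186, 193]), (254, [136, 150, 157]), (256, [50, 49, 48]), (258, [50, 48, 49]), (260, [48, 48, 46])]
scene 268 [(228, [111, 110, 109]), (230, [150, 153, 154]), (232, [186, 203, 210]), (234, [171, 187, 195]), (236, [127, 141, 149]), (238, [89, 100, 106]), (240, [88, 99, 105]), (242, [92, 103, 109]), (244, [124, 138, 145]), (246, [182, 198, 207]), (248, [182, 198, 206]), (250, [132, 146, 154]), (252, [109, 122, 128]), (254, [149, 165, 173]), (256, [78, 84, 88]), (258, [49, 48, 48]), (260, [50, 48, 47])]
```

Call:
arm_command(
  moves=[
    [0,0,-0.003,0,255],
    [0,0,-0.003,0,255],
    [0.02,0,-0.003,0,255],
    [0.03,0,-0.003,0,255],
    [0.035,0,-0.003,0,255],
    [0.039,0,-0.003,0,255],
    [0.042,0,-0.003,0,255],
    [0.0435,0,-0.003,0,255],
    [0.0435,0,-0.003,0,255],
  ],
)

```text
time: 32.35
tcp_pos: [0.5887, -0.0294, 0.0735]
orientation: [3.142, 0.002, -0.001]
force: [-0.9, -0.3, -0.4]
opening: 0.001
```

```bash
cat > e.py <<'E'
from h import *
s=eyes.get_image('scene');cv2.imwrite('pics/b_scene.png',s['color']);h=s['color']
m=cv2.inRange(cv2.cvtColor(h,cv2.COLOR_BGR2HSV),(14,18,100),(30,80,255));k,l,st,ce=cv2.connectedComponentsWithStats(m)
print([st[i].tolist() for i in range(1,k) if st[i,4]>40 and 240<ce[i][0]<290 and 215<ce[i][1]<270])
# heel front top edge: bright->dark transition along columns (z=.104), step at s=+2.5
g=cv2.cvtColor(h,cv2.COLOR_BGR2GRAY).astype(int)
for u in(258,261,264,267,270):
    c=g[226:262,u]; print(u,[(226+i,int(c[i]),int(c[i+1])) for i in range(35) if abs(c[i+1]-c[i])>18])
y=-.0295
for xe in(.700,.704,.708,.712): print(xe,'heel top front L/R',[proj(s,[xe-.05,y+d,.104]).round(1).tolist() for d in(.02,-.02)])
E
python3 e.py; python3 -c "
from h import *
o=env.get_obs();print(o['tcp_pos'],o['force'],o['moment'])"
```

```text
[[253, 230, 22, 26, 403]]
258 [(226, 115, 143), (242, 141, 187), (247, 201, 177), (248, 177, 141), (251, 129, 164), (252, 164, 136), (253, 136, 77), (254, 77, 50)]
261 [(227, 122, 144), (229, 156, 180), (233, 180, 141), (234, 141, 106), (241, 108, 127), (242, 127, 156), (243, 156, 190), (248, 199, 165), (249, 165, 128), (252, 132, 175), (253, 175, 137), (254, 137, 69), (255, 69, 50)]
264 [(227, 105, 77), (228, 77, 57), (229, 57, 93), (230, 93, 181), (234, 172, 133), (235, 133, 105), (242, 121, 140), (243, 140, 186), (249, 197, 159), (250, 159, 125), (254, 152, 114), (255, 114, 59)]
267 [(228, 103, 80), (230, 65, 112), (231, 112, 182), (235, 179, 141), (236, 141, 107), (242, 104, 124), (244, 141, 187), (250, 186, 149), (251, 149, 124), (253, 126, 156), (255, 141, 89), (256, 89, 53)]
270 [(229, 93, 68), (231, 78, 147), (232, 147, 188), (235, 179, 141), (236, 141, 105), (255, 126, 96), (256, 96, 60)]
0.7 heel top front L/R [[269.2, 248.7], [253.8, 245.3]]
0.704 heel top front L/R [[268.8, 250.1], [253.3, 246.6]]
0.708 heel top front L/R [[268.3, 251.4], [252.9, 247.9]]
0.712 heel top front L/R [[267.9, 252.8], [252.4, 249.2]]
[ 0.58871273 -0.02939814  0.07353391] [-0.94408135 -0.03659487 -0.42895208] [-0.02346562  0.07995347 -0.00876188]
```

Call:
arm_command(
  moves=[
    [0.002,0,0,0,255],
    [0.0025,0,0,0,255],
    [0.0025,0,0,0,255],
    [-0.03,0,0.01,0,255],
    [-0.06,0.02,0.06,0,255],
    [-0.07,0.04,0.12,0,255],
    [-0.07,0.04,0.175,0,255],
    [-0.06,0.04,0.2,0,255],
    [-0.01,0.04,0.2,0,255],
    [0.05,0.04,0.2,0,255],
  ],
)

```text
time: 33.65
tcp_pos: [0.6403, 0.0107, 0.2756]
orientation: [3.141, 0.002, 0.006]
force: [1.8, -0.0, 0.9]
opening: 0.004
```

Call:
arm_command(
  moves=[
    [0.05,0,0,0,255],
    [0.102,0,0,0,255],
    [0.102,0,-0.04,0,255],
    [0.102,0,-0.09,0,255],
    [0.102,0,-0.12,0,255],
    [0.102,0,-0.12,0,255],
  ],
)

```text
time: 34.4
tcp_pos: [0.7395, 0.0107, 0.1504]
orientation: [-3.141, -0.002, 0.009]
force: [-0.7, 0.4, 0.6]
opening: 0.002
```

```bash
python3 e.py; python3 -c "
from h import *
o=env.get_obs();print(o['tcp_pos'],o['force'],o['moment'])"
```

```text
[[244, 211, 24, 9, 87], [244, 221, 29, 19, 102]]
258 [(235, 91, 118), (237, 135, 111), (238, 111, 79), (239, 79, 54)]
261 [(236, 95, 127), (238, 122, 96), (239, 96, 66)]
264 [(236, 88, 121), (238, 122, 99), (239, 99, 71), (240, 71, 49)]
267 [(236, 92, 125), (238, 115, 90), (239, 90, 65)]
270 [(235, 83, 110), (237, 122, 102), (238, 102, 75), (239, 75, 53)]
0.7 heel top front L/R [[269.2, 248.7], [253.8, 245.3]]
0.704 heel top front L/R [[268.8, 250.1], [253.3, 246.6]]
0.708 heel top front L/R [[268.3, 251.4], [252.9, 247.9]]
0.712 heel top front L/R [[267.9, 252.8], [252.4, 249.2]]
[0.74077894 0.01061571 0.15330042] [-0.1931511  -0.3048002   0.41399538] [ 0.03534037  0.04576579 -0.02734921]
```

Now push the plate down gently, watching force.

Call:
arm_command(
  moves=[
    [0,0,-0.02,0,255],
    [0,0,-0.035,0,255],
    [0,0,-0.043,0,255],
    [0,0,-0.048,0,255],
    [0,0,-0.051,0,255],
    [0,0,-0.053,0,255],
    [0,0,-0.054,0,255],
    [0,0,-0.054,0,255],
  ],
)

```text
time: 35.45
tcp_pos: [0.7409, 0.0106, 0.0998]
orientation: [3.141, 0.002, 0.0]
force: [-2.0, -0.4, 3.1]
opening: -0.002
```

Call:
arm_command(
  moves=[
    [0,0,-0.001,0,255],
    [0,0,-0.002,0,255],
    [0,0,-0.003,0,255],
    [0,0,-0.004,0,255],
    [0,0,-0.004,0,255],
  ],
)

```text
time: 36.08
tcp_pos: [0.7408, 0.0106, 0.0974]
orientation: [3.141, 0.002, 0.001]
force: [-5.6, -0.1, 11.8]
opening: -0.003
```

Call:
arm_command(
  moves=[
    [0,0,-0.001,0,255],
    [0,0,-0.001,0,255],
    [0,0,0.02,0,255],
    [0,0,0.08,0,255],
    [0,0,0.14,0,255],
    [0,0,0.18,0,255],
    [-0.06,0,0.19,0,255],
    [-0.12,0,0.19,0,255],
    [-0.18,0,0.19,0,255],
    [-0.24,0,0.19,0,255],
  ],
)

```text
time: 37.33
tcp_pos: [0.4991, 0.0106, 0.2852]
orientation: [3.141, 0.002, 0.001]
force: [-0.6, -0.2, 0.9]
opening: -0.001
```

Call:
arm_command(
  moves=[
    [-0.05,0,0,0,255],
    [-0.1,0,0,0,255],
    [-0.12,0,0,0,255],
    [-0.12,0,0,0,255],
  ],
)

```text
time: 37.83
tcp_pos: [0.3804, 0.0106, 0.2859]
orientation: [3.141, 0.001, 0.003]
force: [-0.5, 0.9, 0.7]
opening: -0.003
```

```bash
python3 e.py; python3 - <<'E'
from h import *
o=env.get_obs();print(o['tcp_pos'],o['force'])
s=eyes.get_image('scene');t=eyes.get_image('top')
for im,p in((t,(.636,-.318,.0475)),(s,(.636,-.318,.0475))): print(proj(im,p),brighttip(im,(0,0,172),(180,40,255),proj(im,p),15))
g=cv2.cvtColor(s['color'],cv2.COLOR_BGR2GRAY).astype(int)
for u in(244,280,310):
    c=g[240:280,u];print(u,[(240+i,int(c[i]),int(c[i+1])) for i in range(39) if abs(c[i+1]-c[i])>18])
for a in(0,.03,.045,.06): print(a,[proj(s,[.838-.16*np.cos(a)+.012*np.sin(a),y,.081+.16*np.sin(a)+.012*np.cos(a)]).round(1).tolist() for y in(-.0805,.1175)])
a=cv2.resize(s['color'][205:295,215:335],(800,600),interpolation=cv2.INTER_CUBIC);cv2.imwrite('pics/f1.png',a)
# bystanders: diff against first top image
d=cv2.absdiff(t['color'],np.load('pics/top.npy')).max(2)
for n,b in(('cupE',(430,180,475,220)),('cupR',(70,165,130,220)),('burn',(145,110,200,175))): x0,y0,x1,y1=b;print(n,(d[y0:y1,x0:x1]>40).sum())
E
```

```text
[[253, 231, 21, 28, 413]]
258 [(226, 113, 139), (232, 158, 137), (242, 138, 184), (249, 189, 148), (250, 148, 116), (252, 120, 164), (253, 164, 187), (254, 187, 151), (255, 151, 83), (256, 83, 48)]
261 [(227, 119, 142), (230, 154, 176), (233, 168, 131), (234, 131, 101), (242, 136, 183), (249, 198, 173), (250, 173, 134), (251, 134, 115), (253, 126, 180), (255, 190, 142), (256, 142, 74), (257, 74, 47)]
264 [(227, 107, 127), (231, 156, 175), (234, 168, 130), (235, 130, 103), (242, 119, 138), (243, 138, 183), (250, 195, 158), (251, 158, 121), (253, 114, 135), (254, 135, 181), (256, 177, 121), (257, 121, 59)]
267 [(234, 175, 137), (235, 137, 103), (244, 139, 183), (251, 191, 152), (252, 152, 116), (254, 120, 157), (255, 157, 182), (256, 182, 161), (257, 161, 100), (258, 100, 52)]
270 [(229, 116, 141), (232, 155, 184), (235, 175, 137), (236, 137, 104), (257, 129, 100), (258, 100, 62)]
0.7 heel top front L/R [[269.2, 248.7], [253.8, 245.3]]
0.704 heel top front L/R [[268.8, 250.1], [253.3, 246.6]]
0.708 heel top front L/R [[268.3, 251.4], [252.9, 247.9]]
0.712 heel top front L/R [[267.9, 252.8], [252.4, 249.2]]
[0.38133671 0.01052432 0.28589248] [ 0.90099575  0.03470925 -0.37496771]
[391.77457989 188.95893137] [([388, 184, 8, 11, 69], [391.5, 188.9])]
[162.15428188 230.72940787] [([157, 228, 10, 8, 62], [161.8, 231.5])]
244 [(242, 129, 108), (244, 101, 136), (251, 141, 99), (252, 99, 54)]
280 [(250, 132, 103), (252, 88, 108), (253, 108, 136), (260, 129, 87), (261, 87, 52)]
310 [(258, 121, 102), (260, 97, 124), (267, 142, 104), (268, 104, 58)]
0 [[238.9, 254.2], [316.7, 272.1]]
0.03 [[238.7, 253.3], [316.8, 271.3]]
0.045 [[238.6, 252.9], [316.8, 270.9]]
0.06 [[238.5, 252.5], [316.9, 270.5]]
cupE 0
cupR 0
burn 0
```

View pics/f1.png

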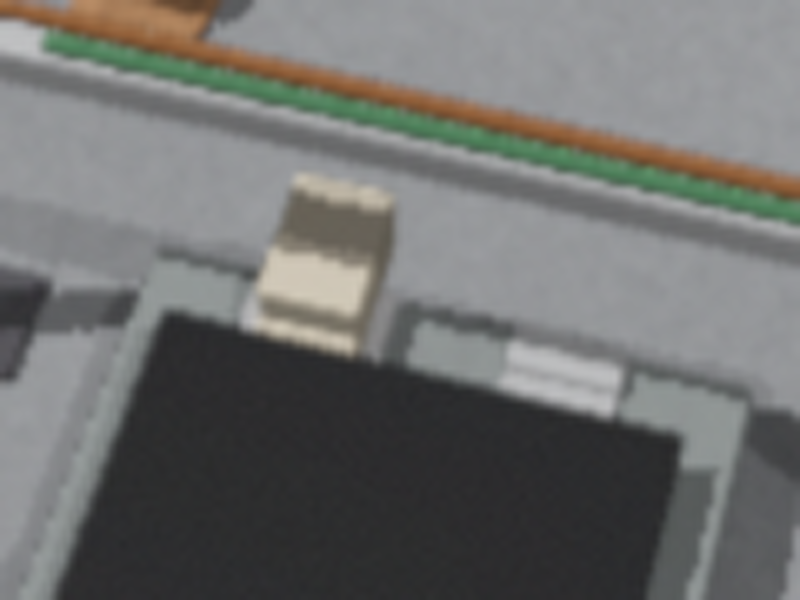

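```bash
python3 - <<'E'
import cv2,numpy as np
a=cv2.cvtColor(cv2.imread('pics/scene0.png'),cv2.COLOR_BGR2GRAY); b=cv2.cvtColor(cv2.resize(cv2.imread('pics/b_scene.png'),(784,588),interpolation=cv2.INTER_CUBIC),cv2.COLOR_BGR2GRAY); c=cv2.cvtColor(cv2.resize(cv2.imread('pics/l2.png'),(784,588),interpolation=cv2.INTER_CUBIC),cv2.COLOR_BGR2GRAY)
for U in(342,392,434):
    r=[]
    for g in(a,c,b):
        col=g[340:400,U].astype(float); i=np.where(col>90)[0].max(); r.append(340+i+(col[i]-90)/(col[i]-col[i+1]))
    print(U,np.round(np.array(r)/1.4,2))
E
```

```text
342 [253.32 250.27 252.37]
392 [261.98 258.87 261.04]
434 [269.38 266.24 268.4 ]
```

```bash
python3 -c "
from plant import env
print(env.sign_off())"
```

```text
the job is handed in; nothing more can be done
None
```

I levered the plate up with the bar over the fulcrum, put the bar back on its rest, slid the brick's tongue under the plate, and pushed the plate down onto it. The job was handed in at about 38 s of the 72 s allowed; sign-off gives no verdict.

**Last checks**
- **Plate:** it was raised about 0.115 rad. It is now tilted about 0.035 rad by image (±0.01), against about 0.046 rad expected from the geometry. The downward push stopped hard at 11.8 N, at the height expected for the plate resting on the tongue.
- **Brick:** the tongue is about 27–30 mm under the edge (25 mm is half its length). It lies straight and within about 1–2 mm of the pad's centre line.
- **Bar:** it lies on its rest, about 6 mm further forward than it started. Its tip was triangulated at a height of 45 mm.
- **Bystanders:** the cups and burner show no change in the top view.

**What went wrong on the way**
- **First bar insertion:** it jammed at about 34 N and the bar slipped in the grip. I re-tilted the bar under the rail, and the second try went in freely.
- **Gripper against the rail:** moves only turn about the vertical, so the gripper could not lean back. Its body touched the rail with about 22 N. I regripped the brick at the very end of its heel and finished with a push from the closed fingers.

The viewer's picture budget of 12 was fully used.

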